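# Load ferrite slugs into a test cell, clip on and set the selector

### The arm

A 6-joint arm with a two-finger parallel gripper is mounted at the origin on the work surface. World frame = base frame: x ahead of the robot, y to its left, z up, the work surface at z = 0. Lengths are in m, angles in rad, forces in N, time in s.
With the tool pointing down it reaches from about 0.4 to 0.825 m from the base axis. Payload 7 kg.
Tool frame: the origin (TCP) lies on the centre line of the jaws, within the pads' length; the fingertips stand 19 mm ahead of it and the grasp point (between the pads) is the TCP; z points along the fingers, y is the line along which they close (so a half turn about z gives the same grasp; the last joint's range is limited). The gripper opens to 85 mm and grips with 20 to 120 N. Pads are 22 mm wide; open, the fingers measure 114 mm over their backs; the gripper's body (76 mm by 85 mm) begins 54 mm behind the grasp point. The pads swing forward as they close: fully open they stand 13 mm farther back than shut.
Start: joints at [-1.03, 0.359, 0.012, 0, -1.224, -0.288], TCP at [0.169, -0.654, 0.25] pointing down, gripper open.
Joint ranges: [-3.07, 3.07], [-1.43, 2.12], [-1.02, 1.25], [-3.03, 1.67], [-3.05, -0], [-3.03, 3.03]. Speed limits (rad/s): [2.39, 2.39, 3.01, 3.14, 3.14, 3.14].

### API

Orientations are given as [roll, pitch, yaw] about the fixed x, y, z axes, in that order (R = Rz(yaw) Ry(pitch) Rx(roll)).
In Python, from bench import arm gives the robot as it stands. The module is installed in compiled form; this text tells all that it offers.
- The arm moves only by the tool carry_out, never from a script. Its argument "steps" is a list of rows, each a list of 7 numbers: the shift along the world's x, y, z in m, then the turn, a rotation vector about the world's x, y, z in rad, then the opening, from -1 (shut) to 1 (fully open). In form: [[x, y, z, wx, wy, wz, grip], ...]. A call has exactly 10 rows; each row is the pose to reach, as a shift and turn from the pose commanded when the call began; what a row does not reach only later rows make up. A row lasts 1/12 s, in which the tool goes at most 41.7 mm and 7.16 degrees, less where a joint would pass 70% of its speed; a pose out of reach is approached as far as the arm can. A call with a gripper value outside its range is refused whole. The fingers move at their own pace and stop on an object; "grip_force" is the grip in N (left out, the last holds). Time passes only in rows, so rows that repeat a pose let the fingers close, or fill a call up. It gives the time, the measured TCP pose, the force, the opening and the grip force at its end, in the units of the state.
- arm.get_obs(): the state, without advancing time (a new reading comes with each control period).
- arm.get_image(name): name is "side" or "top"; returns the picture (400x640x3 uint8, blue, green, red); there is no depth.
- arm.camera_params(name): a dict with "mtx" (3x3 intrinsics, pixels), "R" (3x3) and "t" (3): a world point X has camera coordinates R X + t. Camera axes: x right, y down, z forward; pixel columns grow to the right and rows downward; lengths in m; the calibration is good to about 2 mm. A picture is of the moment at which its call begins. camera_params takes no time and is no camera call.
- arm.sign_off(): hands the job in; it is judged then, once.
The state is a dict: "t": time; "qpos": joint angles; "joint_vel": joint speeds; "joint_torque": joint torques, N m; "position": TCP position; "tcp_rot": TCP orientation; "wrist_force": force on the tool from outside, world axes, zero at the start; "ft_torque": the same for the moment, N m; "opening": finger opening in m; "grip_force": force on a finger pad.
Only numpy, scipy, OpenCV 4.12 (cv2) and the standard library are available. Lean on these libraries where they do the work, as an engineer would, in place of code of your own. Each camera call takes 0.05 s, during which the arm holds its last target. There are 200 camera calls.

### The job

Gather every loose ferrite slug into the blue scoop, then pour them all from the scoop through the orange funnel into the clear tube, and put the empty scoop back upright on its own mat, where it started. Also squeeze the red sprung clip off its white-bladed parking stand and clip it onto the copper terminal blade of the test cell, well down over the edge and upright, and turn the selector until its white pointer line faces the red mark. Leave the solder spool, screwdriver and multimeter where they are.

Things in the scene. Friction and masses are not known exactly. Their poses are not given: they have to be found in the camera images.
- slug1: Dark grey ferrite slug, a plain cylinder 14 mm diameter and 14 mm tall, 12 g, standing on end on the mat at the start. Origin at its centre, z along its axis. May be absent.
- slug2: Dark grey ferrite slug, a plain cylinder 14 mm diameter and 14 mm tall, 12 g, standing on end on the mat at the start. Origin at its centre, z along its axis. May be absent.
- slug3: Dark grey ferrite slug, a plain cylinder 14 mm diameter and 14 mm tall, 12 g, standing on end on the mat at the start. Origin at its centre, z along its axis. May be absent.
- slug4: Dark grey ferrite slug, a plain cylinder 14 mm diameter and 14 mm tall, 12 g, standing on end on the mat at the start. Origin at its centre, z along its axis. May be absent.
- slug5: Dark grey ferrite slug, a plain cylinder 14 mm diameter and 14 mm tall, 12 g, standing on end on the mat at the start. Origin at its centre, z along its axis. May be absent.
- scoop: Blue open scoop, 90 g. Origin at the middle of the pan's underside, z up, spout to its -x. Pan inside 81 x 80 mm (x and y -40 to +40 mm), floor 3 mm thick, walls up to z = 28 mm; in front a 20 degree ramp rises to the lip. Square handle post 16 x 16 mm behind the pan at x = 53 mm, from z = 0 to 70 mm: grip it near z = 55 mm.
- scoop_lip (a point): Middle of the lip of the scoop's spout (scoop frame -76, 0, 15 mm). The ramp starts at x = -38 mm; the side walls (top at z = 31 mm) draw in to 50 mm apart here. Slugs start to slide out at about 60 degrees of tilt; some may need 80 degrees or a shake.
- scoop_mat: Black mat 130 x 90 x 2 mm with two yellow lines, fixed to the bench. The scoop starts with its origin right above this origin, which lies on the bench 10 mm in -x from the mat's middle; same axes as the scoop at yaw 0.
- slug_mat: Thin white mat 100 x 140 x 3 mm, fixed, on which the slugs stand. Origin under its middle, on the bench.
- cell: Fixed test cell, origin on the bench under the axis of tube and funnel, z up. Clear tube 44 mm outside, 38 mm inside, rim at z = 82 mm. Orange funnel over it on a 10 mm steel post at x = 48 mm: outlet 32 mm inside at z = 82 mm, straight to z = 96 mm, then a 58 degree cone to the mouth. Terminal blade beside it at y = +155 mm. Foot plate 12 mm thick.
- funnel (a point): Centre of the funnel's mouth at the rim's height (cell frame 0, 0, 162 mm). Mouth 114 mm inside, 120 mm outside diameter.
- tube_floor (a point): Centre of the tube's inner floor (cell frame 0, 0, 16 mm).
- terminal (a point): Middle of the top edge of the upright copper terminal blade (cell frame 0, 155, 72 mm). The blade is 4 mm thick along y, 40 mm wide along x, and stands 34 mm proud of a black block 50 x 30 mm.
- clip: Red sprung clip, upright like a clothes-peg, 60 g. Origin midway between the tips of its steel jaws, z up to the handles, y across the jaws (squeeze direction). Pivot along x at z = 34 mm; two flat handles 20 mm wide (x) from there to z = 74 mm, leaning outward 0.2 rad each: 42 mm over their tops at rest. At the start its jaws reach 18 mm down over the stand's blade.
- clip_jaw (a joint): Opening of the clip's jaws in rad: 0 with the jaws parallel on a 4 mm blade, -0.12 shut on nothing, 0.4 squeezed to the stop: then the handles are parallel, 24 mm over the outside, and the jaws gape 13 to 17 mm. That takes about 10 N a side at z = 60 mm; the jaws bite with about 7 N.
- clip_bite (a point): Point midway between the steel jaws, 10 mm above their tips (clip frame 0, 0, 10 mm). Jaws 18 mm wide (x), 20 mm tall, 4 mm thick. This frame and the clip's belong to the -y arm and lean with it by 0.2 rad when the clip is fully squeezed; the jaws stay centred between the squeezing fingers.
- clip_stand: Fixed parking stand: grey block 70 x 70 x 36 mm with an upright white blade 4 mm thick (y) and 40 mm wide (x) up to z = 72 mm in its middle. Origin on the bench under the middle.
- selector (a joint): Angle of the selector knob in rad, 0 to 6.28, growing clockwise seen from above. Turns stiffly (0.03 N m) and stays where it is left.
- selector_grip (a point): On the selector's axis, at the height to grip: 7 mm below the top of its black bar, which is 42 mm long (x) by 14 mm wide (y) and 32 mm tall. Turns with the knob; the white pointer line on top points to this frame's -x.
- dial_mark: Red mark on the top of the selector box, 41 mm from the selector's axis. Origin on the axis, on the box top (50 mm above the bench); the mark lies towards its -x. The pointer faces the mark when selector_grip and dial_mark have the same yaw.
- meter: White selector box 120 x 110 x 50 mm, fixed; origin under its middle, on the bench; the selector stands in the middle of its top.
- spool: Bystander: yellow solder spool 48 mm diameter, 42 mm tall, standing; origin at its underside.
- driver: Bystander: screwdriver 170 mm long with a red handle 26 mm thick, lying; origin under its middle.
- multimeter: Bystander: orange hand multimeter 75 x 145 x 34 mm, lying; origin under its middle.
Not all that is in view belongs to the job. Of the things like the scoop, leave any that is purple or yellow; of the rest the smaller one is meant.

How it is judged:
On the way, in this order (a step that is already met when the one before it is completed fails the run):
1. every slug lies in the upright scoop, let go (angle between scoop's own z axis and vertical below 0.2 rad and x of slug1 in the frame of scoop between -0.07 and 0.042 m and y of slug1 in the frame of scoop between -0.042 and 0.042 m and z of slug1 in the frame of scoop between -0.002 and 0.035 m and contact force between each of slug1, slug2, slug3, slug4, slug5 and the fingers below 0.1 N and x of slug2 in the frame of scoop between -0.07 and 0.042 m and y of slug2 in the frame of scoop between -0.042 and 0.042 m and z of slug2 in the frame of scoop between -0.002 and 0.035 m and x of slug3 in the frame of scoop between -0.07 and 0.042 m and y of slug3 in the frame of scoop between -0.042 and 0.042 m and z of slug3 in the frame of scoop between -0.002 and 0.035 m and x of slug4 in the frame of scoop between -0.07 and 0.042 m and y of slug4 in the frame of scoop between -0.042 and 0.042 m and z of slug4 in the frame of scoop between -0.002 and 0.035 m and x of slug5 in the frame of scoop between -0.07 and 0.042 m and y of slug5 in the frame of scoop between -0.042 and 0.042 m and z of slug5 in the frame of scoop between -0.002 and 0.035 m), for 0.2 s.
2. the scoop is tipped with its lip over the funnel (angle between scoop's own z axis and vertical above 0.6 rad and horizontal distance between scoop_lip and funnel below 0.06 m and z of scoop_lip in the frame of funnel above -0.03 m), for 0.1 s.
3. every slug has gone through the funnel into the tube (horizontal distance between each of slug1, slug2, slug3, slug4, slug5 and tube_floor below 0.022 m and z of slug1 in the frame of cell between 0.01 and 0.075 m and z of slug2 in the frame of cell between 0.01 and 0.075 m and z of slug3 in the frame of cell between 0.01 and 0.075 m and z of slug4 in the frame of cell between 0.01 and 0.075 m and z of slug5 in the frame of cell between 0.01 and 0.075 m), for 0.3 s.
At the end, for the whole second after the job is handed in: All slugs in the tube; scoop upright (0.1 rad) within 30 mm of its start place; clip shut on the copper blade, upright (0.3 rad), jaw tips 12 mm or more below the edge, within 16 mm of the blade's middle; pointer facing the red mark within 0.14 rad (all of step 3 and angle between scoop's own z axis and vertical below 0.1 rad and horizontal distance between scoop and scoop_mat below 0.03 m and height (world z) of scoop below 0.008 m and linear speed of each of scoop, clip below 0.02 m/s and x of clip_bite in the frame of terminal between -0.016 and 0.016 m and y of clip_bite in the frame of terminal between -0.006 and 0.006 m and z of clip_bite in the frame of terminal between -0.025 and -0.002 m and value of joint clip_jaw between -0.08 and 0.1 rad and angle between clip's own z axis and vertical below 0.3 rad and angle between the x axis of selector_grip and the x axis of dial_mark, either way round below 0.14 rad and value of joint selector below 3.3 rad and velocity of joint selector below 0.05 rad/s); the robot touches nothing.
It fails at once if the solder spool is shifted by more than 30 mm (distance of spool from where it was at the start of the episode above 0.03 m).
It fails at once if the screwdriver is shifted by more than 30 mm (distance of driver from where it was at the start of the episode above 0.03 m).
It fails at once if the multimeter is shifted by more than 30 mm (distance of multimeter from where it was at the start of the episode above 0.03 m).
Of slug1, slug2, slug3, slug4, slug5 only 3 to 5 are there at a start; the rules pass over those that are not, and their reading is None.
At some moment in a run one of scoop, slug1, slug2, slug3, slug4, slug5 may be knocked a few centimetres aside while the robot is not near it.
It also fails if it takes over 210 s, if anything falls off the work surface, if the arm or the gripper's body presses on something with over 40 N, if the wrist force passes 120 N, or if a joint passes its speed limit or range.

## Working session

There is one attempt and no reset: what is moved stays moved. The work goes in short steps, Python scripts to look and compute and a tool call to move; the robot and the scene stay as the last step left them, time stands still between calls to the robot, and variables do not carry over. Pictures are saved under pics/ and viewed, at most 14 in all, crops included, and the job is handed in when it is done.

Besides the shell and the picture viewer there is one more tool, called after "Call:" as name(argument=value, ...), one argument or row to a line, values as JSON. carry_out: Moves the arm, as the interface text tells. Its arguments: {"type":"object","properties":{"steps":{"type":"array"},"grip_force":{"type":"number"}},"required":["steps"]}

```bash
mkdir -p pics; python3 - <<'E'
from bench import arm
import cv2
for n in("side","top"):
    im=arm.get_image(n); cv2.imwrite(f"pics/{n}0.png",im)
    p=arm.camera_params(n); print(n,p["mtx"].round(1).tolist(),p["R"].round(3).tolist(),p["t"].round(3).tolist())
o=arm.get_obs(); print({k:o[k] for k in("t","position","tcp_rot","opening","wrist_force")})
E
```

```text
side [[513.8, 0.0, 321.3], [0.0, 513.8, 193.9], [0.0, 0.0, 1.0]] [[-0.981, -0.196, 0.006], [-0.118, 0.562, -0.818], [0.157, -0.803, -0.575]] [0.488, 0.208, 1.453]
top [[444.8, 0.0, 316.3], [0.0, 444.8, 205.1], [0.0, 0.0, 1.0]] [[-0.021, -1.0, 0.001], [-0.987, 0.02, -0.161], [0.161, -0.004, -0.987]] [-0.05, 0.524, 1.228]
{'t': 0.1, 'position': array([ 0.16869571, -0.65317767,  0.24947464]), 'tcp_rot': array([ 3.14012595e+00, -1.52972065e-04, -2.88887025e+00]), 'opening': 0.08528288687598512, 'wrist_force': array([-0.93707879,  0.60824486, -0.33968732])}
```

View pics/top0.png

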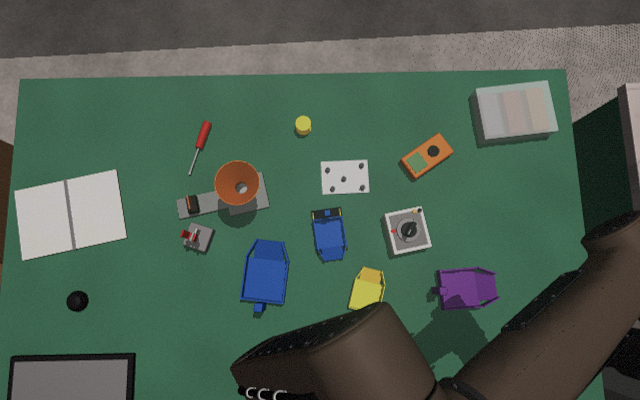

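View pics/side0.png

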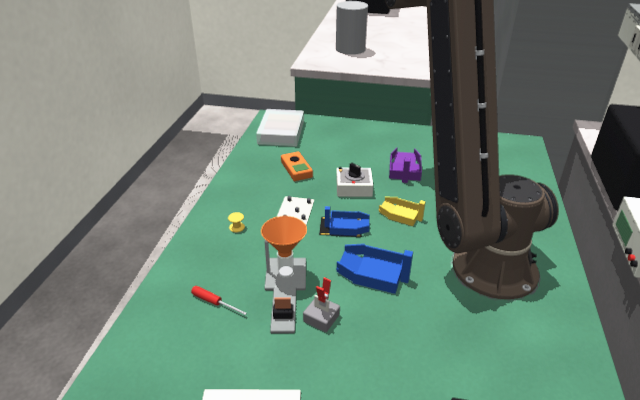

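The top view shows the small blue scoop at (329,235), the white slug mat at (345,177), the meter at (408,231), the cell and funnel at (237,185), the terminal at (193,204) and the clip stand at (197,237). I'll enlarge these areas next.

```bash
cat > h.py <<'E'
import numpy as np, cv2
from bench import arm
P={n:arm.camera_params(n) for n in("side","top")}
def ray(n,uv):
    p=P[n]; R=np.array(p["R"]); C=-R.T@np.array(p["t"])
    return C, R.T@np.linalg.inv(p["mtx"])@np.array([uv[0],uv[1],1.])
def onz(n,uv,z):
    C,d=ray(n,uv); return (C+d*(z-C[2])/d[2])
def proj(n,X):
    p=P[n]; c=np.array(p["R"])@np.array(X)+np.array(p["t"]); c=np.array(p["mtx"])@c; return c[:2]/c[2]
def two(a,b):
    C,d=ray("top",a);E,e=ray("side",b)
    s=np.linalg.lstsq(np.c_[d,-e],E-C,rcond=None)[0]; return (C+d*s[0]+E+e*s[1])/2, np.linalg.norm(C+d*s[0]-E-e*s[1])
def hsv(im): return cv2.cvtColor(im,cv2.COLOR_BGR2HSV)
def blobs(m,amin=6):
    n,l,s,c=cv2.connectedComponentsWithStats(m.astype(np.uint8)*255); return [(c[i].round(2).tolist(),int(s[i,4])) for i in range(1,n) if s[i,4]>=amin]
def crop(im,x0,y0,x1,y1,k,f):
    cv2.imwrite(f,cv2.resize(im[y0:y1,x0:x1],None,fx=k,fy=k,interpolation=cv2.INTER_CUBIC))
E
python3 - <<'E'
from h import *
t=cv2.imread("pics/top0.png"); s=cv2.imread("pics/side0.png")
crop(t,300,150,440,268,5,"pics/a.png"); crop(t,170,150,300,270,5,"pics/b.png")
crop(s,225,170,385,290,5,"pics/c.png")
C,d=ray("top",(320,200));print("cam",C)
# slugs: dark inside mat
g=t[155:200,315:375].max(2); B=blobs(g<80,4)
for c,a in B: print("slug?",a,[c[0]+315,c[1]+155],onz("top",(c[0]+315,c[1]+155),.010).round(4))
def rect(img,n,m,z,lab):
    cs,_=cv2.findContours(m.astype(np.uint8),cv2.RETR_EXTERNAL,cv2.CHAIN_APPROX_NONE)
    for c in cs:
        if cv2.contourArea(c)<25: continue
        (cx,cy),wh,a=cv2.minAreaRect(c); pts=cv2.boxPoints(((cx,cy),wh,a))
        print(lab,round(cx,1),round(cy,1),[onz(n,p,z)[:2].round(4).tolist() for p in pts])
H=hsv(t)
m=np.zeros(g.shape if 0 else t.shape[:2],bool); 
w=(H[...,1]<60)&(H[...,2]>120)
def win(m,x0,y0,x1,y1):
    o=np.zeros_like(m);o[y0:y1,x0:x1]=m[y0:y1,x0:x1];return o
rect(t,"top",win(w,312,152,378,202),.003,"slugmat")
rect(t,"top",win(w,378,202,440,262),.05,"meter")
bl=(H[...,0]>100)&(H[...,0]<125)&(H[...,1]>120)&(H[...,2]>60)
rect(t,"top",win(bl,300,202,360,268),.028,"scoop")
og=(H[...,0]<14)&(H[...,1]>120)&(H[...,2]>70)
rect(t,"top",win(og,205,150,270,215),.162,"funnel")
yl=(H[...,0]>18)&(H[...,0]<35)&(H[...,1]>90)&(H[...,2]>70)
rect(t,"top",win(yl,300,202,350,268),.002,"yl"); print(blobs(win(yl,300,202,350,268),3))
rd=((H[...,0]<8)|(H[...,0]>172))&(H[...,1]>130)&(H[...,2]>80)
for c,a in blobs(win(rd,378,202,440,262),2): print("red",c,a,onz("top",c,.05))
for c,a in blobs(win(rd,170,220,230,262),2): print("clipred",c,a,onz("top",c,.11))
E
```

```text
cam [ 0.318401   -0.05536777  1.29643149]
slug? 10 [360.5, 165.5] [ 0.6449 -0.1946  0.01  ]
slug? 9 [326.44, 170.56] [ 0.6316 -0.0929  0.01  ]
slug? 7 [343.0, 179.71] [ 0.6028 -0.1412  0.01  ]
slug? 7 [361.0, 188.0] [ 0.5767 -0.1935  0.01  ]
slug? 5 [331.4, 189.4] [ 0.5743 -0.1062  0.01  ]
slugmat 344.5 176.4 [[0.6641, -0.0738], [0.6685, -0.2173], [0.5654, -0.2183], [0.5611, -0.0765]]
meter 407.8 229.7 [[0.4953, -0.2518], [0.519, -0.3589], [0.3982, -0.3805], [0.3753, -0.2749]]
scoop 330.1 238.3 [[0.4855, -0.047], [0.4963, -0.1347], [0.3726, -0.1484], [0.3621, -0.062]]
scoop 327.0 212.0 [[0.4961, -0.0822], [0.5135, -0.0826], [0.5132, -0.0999], [0.4957, -0.0994]]
funnel 237.0 182.5 [[0.6263, 0.2035], [0.624, 0.088], [0.5094, 0.088], [0.5118, 0.2017]]
[([339.46, 211.23], 13), ([312.5, 215.0], 14)]
red [393.17, 230.83] 12 [ 0.44402156 -0.27520996  0.05      ]
clipred [181.67, 233.13] 15 [0.44346118 0.30132669 0.11      ]
clipred [188.77, 235.38] 13 [0.43703465 0.28219001 0.11      ]
clipred [193.62, 237.06] 16 [0.43226777 0.2691264  0.11      ]
```

View pics/a.png

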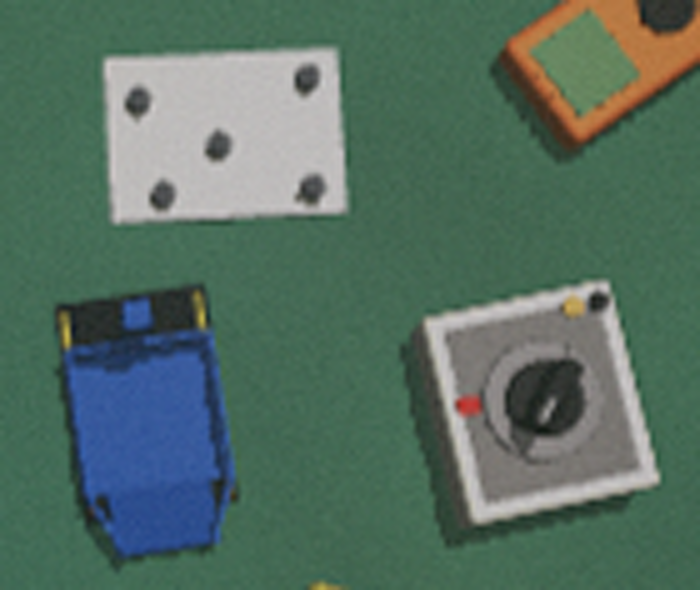

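View pics/b.png

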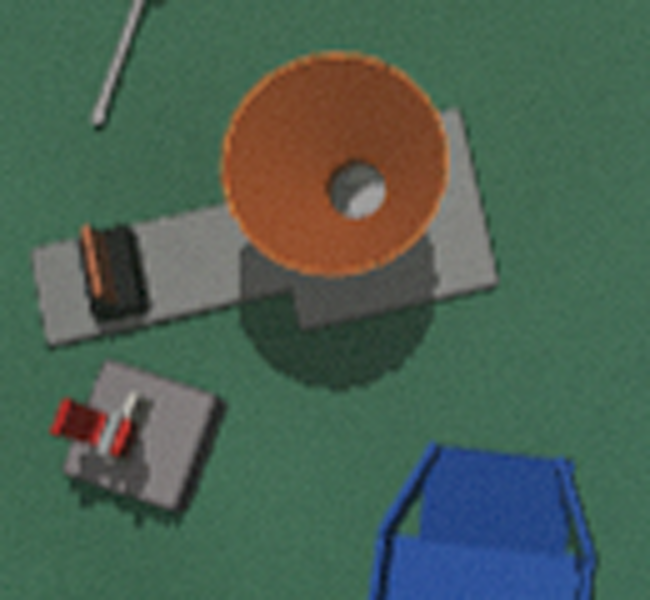

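View pics/c.png

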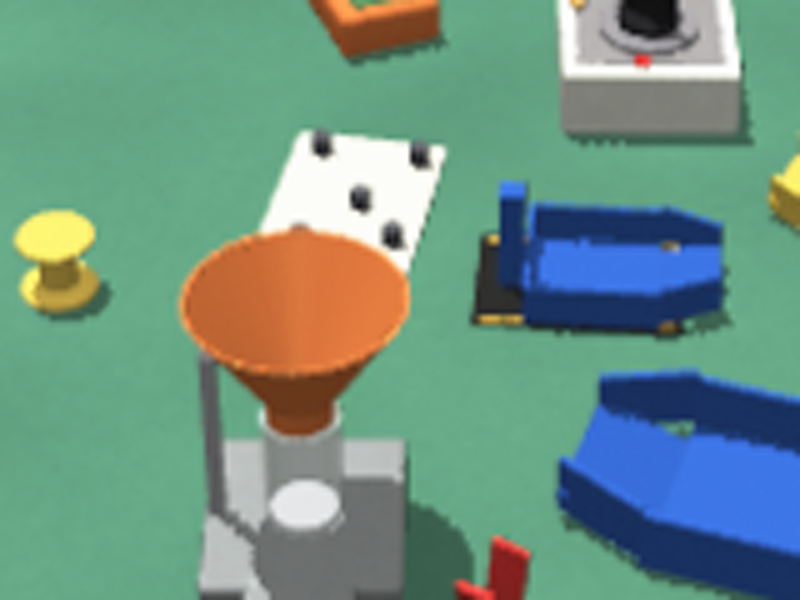

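```bash
python3 - <<'E'
from h import *
t=cv2.imread("pics/top0.png"); s=cv2.imread("pics/side0.png"); H=hsv(t)
g=t.max(2); gs=s.max(2)
for c,a in blobs(g[157:197,318:372]<135,5): print("slug",a,onz("top",(c[0]+318,c[1]+157),.010).round(4), proj("side",onz("top",(c[0]+318,c[1]+157),.010)).round(1))
print("side dark",[([c[0]+275,c[1]+195],a) for c,a in blobs(gs[195:222,275:312]<110,4)])
print("handle",onz("top",(327.3,212),.072), proj("side",onz("top",(327.3,212),.072)))
a=onz("top",(339.46,211.23),.002);b=onz("top",(312.5,215.0),.002);d=b-a;print("lines",a,b,"y-yaw->x",np.arctan2(d[1],d[0])-np.pi/2,np.linalg.norm(d))
q=lambda x,y:(170+x/5-.4,150+y/5-.4)
st=[onz("top",q(*p),.036)[:2] for p in[(108,362),(222,398),(178,511),(66,472)]]
print("stand",np.mean(st,0).round(4),[(st[i]-st[i-1]).round(3).tolist() for i in range(4)])
co=(H[...,0]<16)&(H[...,1]>90)&(g>80); m=np.zeros_like(co);m[190:218,182:196]=co[190:218,182:196]
ys,xs=np.nonzero(m);print("copper n",len(xs),(xs.min(),xs.max(),ys.min(),ys.max()))
for p in[(85,228),(100,298),(88,226),(104,296)]: print("cop",p,onz("top",q(*p),.072)[:2].round(4))
foot=[onz("top",q(*p),.012)[:2].round(4).tolist() for p in[(33,250),(48,347),(458,108),(497,283)]];print("foot",foot)
k=g[215:246,395:425]; 
print(k[::1,::1].astype(int)[3:27,3:27])
E
```

```text
slug 580 [ 0.6127 -0.1459  0.01  ] [295.2 207.8]
slug 24 [ 0.6454 -0.1957  0.01  ] [289.1 197.8]
slug 24 [ 0.6335 -0.0949  0.01  ] [284.9 216.4]
slug 23 [ 0.6056 -0.1416  0.01  ] [297.  208.8]
slug 23 [ 0.5761 -0.1082  0.01  ] [303.6 216.2]
slug 26 [ 0.5782 -0.196   0.01  ] [308.9 200.2]
side dark [([289.0, 198.8], 10), ([308.2, 201.1], 10), ([296.67, 209.75], 12), ([303.09, 217.36], 11)]
handle [ 0.49812851 -0.09062271  0.072     ] [327.00514687 206.64274244]
lines [ 0.50995643 -0.12846676  0.002     ] [ 0.50039212 -0.04894197  0.002     ] y-yaw->x 0.11969332948218225 0.08009787122153587
stand [0.4401 0.2761] [[0.062, -0.022], [-0.022, -0.065], [-0.064, 0.024], [0.023, 0.064]]
copper n 32 (np.int64(186), np.int64(190), np.int64(195), np.int64(208))
cop (85, 228) [0.5537 0.3019]
cop (100, 298) [0.5139 0.2926]
cop (88, 226) [0.5548 0.3003]
cop (104, 296) [0.515  0.2904]
foot [[0.5528, 0.3496], [0.4952, 0.3391], [0.6331, 0.1004], [0.5276, 0.0777]]
[[120 125 126 122 118 119 119 129 118 123 126 120 128 127 123 110 125 121
  123 123 122 121 121 151]
 [120 123 117 105 117 129 126 144 143 1
[... 1584 characters left out ...]
43 138 132  71  57  46  39  35  35  34  37  48  50  52  60  88 126
  136 139 132 120 117 118]
 [ 97 123 146 130  76  77  71  57  52  33  36  34  44  52  75 105 124 136
  135 133 119 117 120 119]
 [115  86 127 130  70  74  82  78  76 101 100  96  99 102 115 138 137 136
  134 125 108 122 121 118]
 [120  87  81 116 104  71  78  74  93 143 143 143 141 136 137 134 137 134
  126 121 119 120 123 125]
 [122 122  93  78 109  91  76  80 115 137 136 135 138 134 134 139 132 118
  118 122 120 119 118 118]
 [124 124 125  98 100 100  69 100 142 136 139 136 136 135 122 126 121 107
  119 120 120 118 119 116]
 [123 127 122 119 121 104  95  88 110 113 120 118 120 117 117 119 121 123
  121 126 124 124 123 122]]
```

Call:
carry_out(
  steps=[
    [0.03,0.03,0,0,0,0,0],
    [0.06,0.06,0,0,0,0,0],
    [0.09,0.09,0,0,0,-0.05,0],
    [0.12,0.12,0,0,0,-0.1,0],
    [0.15,0.15,0,0,0,-0.13,0],
    [0.18,0.18,0,0,0,-0.13,0],
    [0.21,0.205,-0.02,0,0,-0.13,0],
    [0.24,0.23,-0.03,0,0,-0.13,0],
    [0.26,0.25,-0.05,0,0,-0.13,0],
    [0.26,0.25,-0.05,0,0,-0.13,0],
  ],
)

```text
t: 0.93
position: [0.4308, -0.399, 0.1962]
tcp_rot: [3.138, -0.003, -3.016]
wrist_force: [-1.0, -0.2, -0.6]
opening: 0.043
grip_force: 0.0
```

Call:
carry_out(
  steps=[
    [0.027,0.026,-0.01,0,0,0,0],
    [0.054,0.052,-0.02,0,0,0,0],
    [0.081,0.078,-0.03,0,0,0,0],
    [0.108,0.104,-0.04,0,0,0,0],
    [0.135,0.13,-0.05,0,0,0,0],
    [0.162,0.156,-0.06,0,0,0,0],
    [0.189,0.182,-0.08,0,0,0,0],
    [0.216,0.208,-0.1,0,0,0,0],
    [0.216,0.208,-0.1,0,0,0,0],
    [0.216,0.208,-0.1,0,0,0,0],
  ],
)

```text
t: 1.77
position: [0.6448, -0.1938, 0.0977]
tcp_rot: [3.141, -0.004, -3.016]
wrist_force: [-0.5, -0.0, -0.2]
opening: 0.043
grip_force: 0.0
```

Call:
carry_out(
  steps=[
    [0,0,-0.03,0,0,0,0],
    [0,0,-0.055,0,0,0,0],
    [0,0,-0.07,0,0,0,0],
    [0,0,-0.076,0,0,0,0],
    [0,0,-0.076,0,0,0,0],
    [0,0,-0.076,0,0,0,-1],
    [0,0,-0.076,0,0,0,-1],
    [0,0,-0.076,0,0,0,-1],
    [0,0,-0.076,0,0,0,-1],
    [0,0,-0.076,0,0,0,-1],
  ],
  grip_force=25,
)

```text
t: 2.6
position: [0.6458, -0.1959, 0.0261]
tcp_rot: [-3.141, 0.002, -3.018]
wrist_force: [-0.5, -1.2, 7.0]
opening: 0.0124
grip_force: 24.7
```

Call:
carry_out(
  steps=[
    [0,0,0.02,0,0,0,-1],
    [0,0,0.05,0,0,0,-1],
    [-0.02,0.012,0.076,0,0,0,-1],
    [-0.05,0.03,0.076,0,0,0,-1],
    [-0.08,0.05,0.076,0,0,0,-1],
    [-0.11,0.07,0.076,0,0,0,-1],
    [-0.14,0.09,0.076,0,0,0,-1],
    [-0.17,0.105,0.076,0,0,0,-1],
    [-0.181,0.111,0.076,0,0,0,-1],
    [-0.181,0.111,0.076,0,0,0,-1],
  ],
)

```text
t: 3.43
position: [0.4612, -0.0836, 0.101]
tcp_rot: [3.141, 0.0, -3.017]
wrist_force: [-0.1, 0.6, -0.6]
opening: 0.0123
grip_force: 24.5
```

Call:
carry_out(
  steps=[
    [0,0,-0.03,0,0,0,-1],
    [0,0,-0.055,0,0,0,-1],
    [0,0,-0.058,0,0,0,-1],
    [0,0,-0.058,0,0,0,-1],
    [0,0,-0.058,0,0,0,-0.4],
    [0,0,-0.058,0,0,0,-0.4],
    [0,0,-0.058,0,0,0,-0.4],
    [0,0,-0.05,0,0,0,-0.4],
    [0,0,-0.02,0,0,0,-0.4],
    [0,0,0,0,0,0,-0.4],
  ],
)

```text
t: 4.27
position: [0.464, -0.0847, 0.1026]
tcp_rot: [-3.141, 0.0, -3.018]
wrist_force: [0.9, 0.7, 0.4]
opening: 0.0255
grip_force: 0.0
```

Call:
carry_out(
  steps=[
    [0.035,-0.002,0,0,0,0,0],
    [0.07,-0.004,0,0,0,0,0],
    [0.105,-0.006,0,0,0,0,0],
    [0.14,-0.008,0,0,0,0,0],
    [0.169,-0.01,0,0,0,0,0],
    [0.169,-0.01,-0.02,0,0,0,0],
    [0.169,-0.01,-0.045,0,0,0,0],
    [0.169,-0.01,-0.065,0,0,0,0],
    [0.169,-0.01,-0.073,0,0,0,0],
    [0.169,-0.01,-0.073,0,0,0,0],
  ],
)

```text
t: 5.1
position: [0.6317, -0.0947, 0.0262]
tcp_rot: [3.142, -0.003, -3.019]
wrist_force: [0.5, 0.6, 0.3]
opening: 0.0424
grip_force: 0.0
```

Call:
carry_out(
  steps=[
    [0,0,0,0,0,0,-1],
    [0,0,0,0,0,0,-1],
    [0,0,0,0,0,0,-1],
    [0,0,0,0,0,0,-1],
    [0,0,0,0,0,0,-1],
    [0,0,0.035,0,0,0,-1],
    [0,0,0.073,0,0,0,-1],
    [-0.03,-0.002,0.073,0,0,0,-1],
    [-0.06,-0.004,0.073,0,0,0,-1],
    [-0.09,-0.006,0.073,0,0,0,-1],
  ],
)

```text
t: 5.93
position: [0.5422, -0.1005, 0.1014]
tcp_rot: [3.141, 0.002, -3.019]
wrist_force: [-0.9, -0.1, 0.2]
opening: 0.0121
grip_force: 24.4
```

```bash
python3 - <<'E'
from h import *
t=arm.get_image("top"); cv2.imwrite("pics/top1.png",t); crop(t,295,150,435,268,5,"pics/d.png")
E
```

```text
(no output)
```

View pics/d.png

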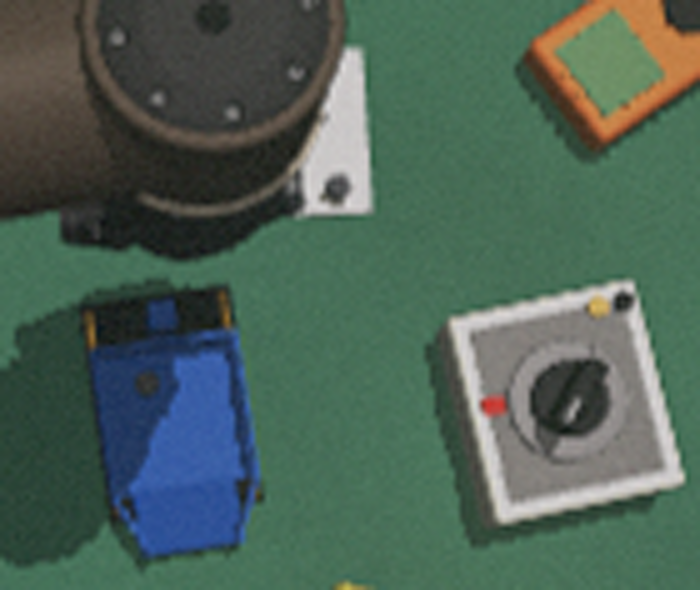

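The first slug lies in the scoop at crop (147,383), and the second is in the gripper. Carrying on.

Call:
carry_out(
  steps=[
    [-0.035,-0.002,0,0,0,0,-1],
    [-0.07,-0.003,0,0,0,0,-1],
    [-0.0765,-0.0035,-0.025,0,0,0,-1],
    [-0.0765,-0.0035,-0.05,0,0,0,-1],
    [-0.0765,-0.0035,-0.058,0,0,0,-1],
    [-0.0765,-0.0035,-0.058,0,0,0,-1],
    [-0.0765,-0.0035,-0.058,0,0,0,-0.4],
    [-0.0765,-0.0035,-0.058,0,0,0,-0.4],
    [-0.0765,-0.0035,-0.058,0,0,0,-0.4],
    [-0.0765,-0.0035,-0.03,0,0,0,-0.4],
  ],
)

```text
t: 6.82
position: [0.4641, -0.1042, 0.0676]
tcp_rot: [3.141, -0.007, -3.02]
wrist_force: [0.3, 0.7, -1.3]
opening: 0.0255
grip_force: 0.0
```

Call:
carry_out(
  steps=[
    [0,0,0.03,0,0,0,-0.2],
    [0.035,-0.01,0.03,0,0,0,0],
    [0.07,-0.02,0.03,0,0,0,0],
    [0.105,-0.03,0.03,0,0,0,0],
    [0.139,-0.037,0.03,0,0,0,0],
    [0.139,-0.037,0.01,0,0,0,0],
    [0.139,-0.037,-0.015,0,0,0,0],
    [0.139,-0.037,-0.035,0,0,0,0],
    [0.139,-0.037,-0.043,0,0,0,0],
    [0.139,-0.037,-0.043,0,0,0,0],
  ],
)

```text
t: 7.65
position: [0.6042, -0.1411, 0.0257]
tcp_rot: [3.141, -0.003, -3.019]
wrist_force: [0.3, -0.9, 0.2]
opening: 0.0427
grip_force: 0.0
```

Call:
carry_out(
  steps=[
    [0,0,0,0,0,0,-1],
    [0,0,0,0,0,0,-1],
    [0,0,0,0,0,0,-1],
    [0,0,0,0,0,0,-1],
    [0,0,0,0,0,0,-1],
    [0,0,0.035,0,0,0,-1],
    [0,0,0.073,0,0,0,-1],
    [-0.03,0.01,0.073,0,0,0,-1],
    [-0.06,0.02,0.073,0,0,0,-1],
    [-0.09,0.03,0.073,0,0,0,-1],
  ],
)

```text
t: 8.48
position: [0.5146, -0.1108, 0.1012]
tcp_rot: [3.141, 0.002, -3.02]
wrist_force: [-0.4, 1.4, 0.0]
opening: 0.0118
grip_force: 24.4
```

Call:
carry_out(
  steps=[
    [-0.035,0.012,0,0,0,0,-1],
    [-0.071,0.0245,0,0,0,0,-1],
    [-0.071,0.0245,-0.025,0,0,0,-1],
    [-0.071,0.0245,-0.05,0,0,0,-1],
    [-0.071,0.0245,-0.058,0,0,0,-1],
    [-0.071,0.0245,-0.058,0,0,0,-1],
    [-0.071,0.0245,-0.058,0,0,0,-0.4],
    [-0.071,0.0245,-0.058,0,0,0,-0.4],
    [-0.071,0.0245,-0.058,0,0,0,-0.4],
    [-0.071,0.0245,-0.03,0,0,0,-0.4],
  ],
)

```text
t: 9.32
position: [0.4421, -0.087, 0.0676]
tcp_rot: [-3.141, -0.007, -3.02]
wrist_force: [-0.3, 0.1, -0.9]
opening: 0.0256
grip_force: 0.0
```

Call:
carry_out(
  steps=[
    [0,0,0.03,0,0,0,-0.2],
    [0.035,-0.006,0.03,0,0,0,0],
    [0.07,-0.012,0.03,0,0,0,0],
    [0.105,-0.018,0.03,0,0,0,0],
    [0.1315,-0.0215,0.03,0,0,0,0],
    [0.1315,-0.0215,0.01,0,0,0,0],
    [0.1315,-0.0215,-0.015,0,0,0,0],
    [0.1315,-0.0215,-0.035,0,0,0,0],
    [0.1315,-0.0215,-0.043,0,0,0,0],
    [0.1315,-0.0215,-0.043,0,0,0,0],
  ],
)

```text
t: 10.15
position: [0.5747, -0.1083, 0.0258]
tcp_rot: [3.142, -0.003, -3.019]
wrist_force: [0.1, -0.4, 0.1]
opening: 0.0428
grip_force: 0.0
```

Call:
carry_out(
  steps=[
    [0,0,0,0,0,0,-1],
    [0,0,0,0,0,0,-1],
    [0,0,0,0,0,0,-1],
    [0,0,0,0,0,0,-1],
    [0,0,0,0,0,0,-1],
    [0,0,0.035,0,0,0,-1],
    [0,0,0.073,0,0,0,-1],
    [-0.03,0,0.073,0,0,0,-1],
    [-0.06,0.001,0.073,0,0,0,-1],
    [-0.09,0.001,0.073,0,0,0,-1],
  ],
)

```text
t: 10.98
position: [0.4851, -0.1069, 0.1011]
tcp_rot: [3.141, 0.002, -3.019]
wrist_force: [-0.0, 1.0, 0.7]
opening: 0.0117
grip_force: 24.5
```

Call:
carry_out(
  steps=[
    [-0.02,0,0,0,0,0,-1],
    [-0.039,0,0,0,0,0,-1],
    [-0.039,0,-0.025,0,0,0,-1],
    [-0.039,0,-0.05,0,0,0,-1],
    [-0.039,0,-0.058,0,0,0,-1],
    [-0.039,0,-0.058,0,0,0,-1],
    [-0.039,0,-0.058,0,0,0,-0.4],
    [-0.039,0,-0.058,0,0,0,-0.4],
    [-0.039,0,-0.058,0,0,0,-0.4],
    [-0.039,0,-0.03,0,0,0,-0.4],
  ],
)

```text
t: 11.82
position: [0.4445, -0.1072, 0.0678]
tcp_rot: [3.141, -0.006, -3.02]
wrist_force: [0.2, 0.3, -0.3]
opening: 0.0256
grip_force: 0.0
```

Call:
carry_out(
  steps=[
    [0,0,0.03,0,0,0,-0.2],
    [0.033,-0.022,0.03,0,0,0,0],
    [0.066,-0.045,0.03,0,0,0,0],
    [0.098,-0.067,0.03,0,0,0,0],
    [0.131,-0.089,0.03,0,0,0,0],
    [0.131,-0.089,0.01,0,0,0,0],
    [0.131,-0.089,-0.015,0,0,0,0],
    [0.131,-0.089,-0.035,0,0,0,0],
    [0.131,-0.089,-0.043,0,0,0,0],
    [0.131,-0.089,-0.043,0,0,0,0],
  ],
)

```text
t: 12.65
position: [0.5767, -0.1961, 0.0259]
tcp_rot: [3.141, -0.003, -3.019]
wrist_force: [-0.1, 0.3, 1.1]
opening: 0.0428
grip_force: 0.0
```

Call:
carry_out(
  steps=[
    [0,0,0,0,0,0,-1],
    [0,0,0,0,0,0,-1],
    [0,0,0,0,0,0,-1],
    [0,0,0,0,0,0,-1],
    [0,0,0,0,0,0,-1],
    [0,0,0.035,0,0,0,-1],
    [0,0,0.073,0,0,0,-1],
    [-0.03,0.019,0.073,0,0,0,-1],
    [-0.06,0.039,0.073,0,0,0,-1],
    [-0.09,0.058,0.073,0,0,0,-1],
  ],
)

```text
t: 13.48
position: [0.4871, -0.1375, 0.1011]
tcp_rot: [3.141, 0.002, -3.02]
wrist_force: [-0.4, 1.4, -0.1]
opening: 0.0121
grip_force: 24.4
```

Call:
carry_out(
  steps=[
    [-0.03,0.02,0,0,0,0,-1],
    [-0.06,0.039,0,0,0,0,-1],
    [-0.06,0.039,-0.025,0,0,0,-1],
    [-0.06,0.039,-0.05,0,0,0,-1],
    [-0.06,0.039,-0.058,0,0,0,-1],
    [-0.06,0.039,-0.058,0,0,0,-1],
    [-0.06,0.039,-0.058,0,0,0,-0.4],
    [-0.06,0.039,-0.058,0,0,0,-0.4],
    [-0.06,0.039,-0.058,0,0,0,-0.4],
    [-0.06,0.039,-0.03,0,0,0,-0.4],
  ],
)

```text
t: 14.32
position: [0.4255, -0.0995, 0.0677]
tcp_rot: [3.142, -0.007, -3.02]
wrist_force: [0.1, -0.1, -1.7]
opening: 0.0256
grip_force: 0.0
```

Call:
carry_out(
  steps=[
    [0,0,0.04,0,0,0,0],
    [0,0,0.08,0,0,0,0],
    [0.02,-0.03,0.1,0,0,0,0],
    [0.03,-0.06,0.1,0,0,0,0],
    [0.03,-0.1,0.1,0,0,0,0],
    [0.03,-0.14,0.1,0,0,0,0],
    [0.03,-0.18,0.1,0,0,0,0],
    [0.03,-0.22,0.1,0,0,0,0],
    [0.03,-0.22,0.1,0,0,0,0],
    [0.03,-0.22,0.1,0,0,0,0],
  ],
)

```text
t: 15.15
position: [0.4571, -0.3213, 0.1704]
tcp_rot: [-3.142, -0.0, -3.023]
wrist_force: [-0.5, 1.4, -0.3]
opening: 0.0427
grip_force: 0.0
```

```bash
python3 - <<'E'
from h import *
t=arm.get_image("top"); cv2.imwrite("pics/top2.png",t); a=cv2.resize(t[150:268,280:380],None,fx=4,fy=4,interpolation=cv2.INTER_CUBIC)
s=arm.get_image("side"); b=cv2.resize(s[185:285,240:390],None,fx=2.6,fy=4.72,interpolation=cv2.INTER_CUBIC)
cv2.imwrite("pics/e.png",np.hstack([a,b[:472]]))
o=arm.get_obs();print(o["qpos"].round(3),o["position"].round(4),o["tcp_rot"].round(3))
E
```

```text
[-0.258  0.234 -0.359 -0.    -0.978 -1.191] [ 0.4575 -0.3191  0.1705] [ 3.141  0.    -3.02 ]
```

View pics/e.png

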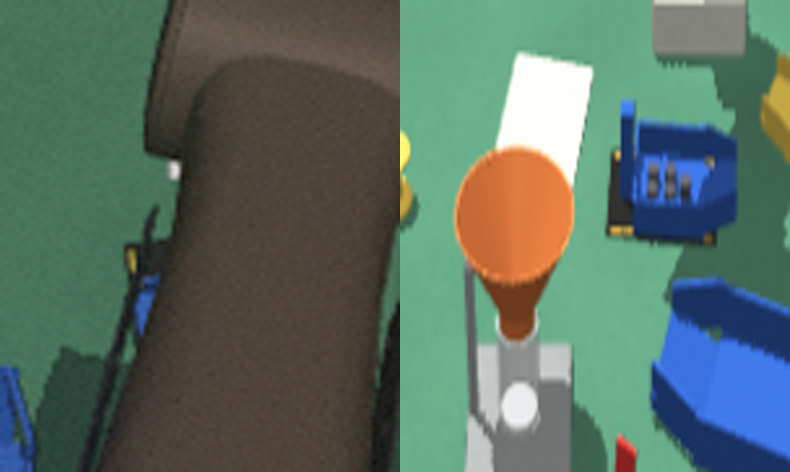

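All five slugs are in the scoop (side view, dots near (670,180)) and the mat is empty. Next I'll grip the handle.

Call:
carry_out(
  steps=[
    [0.007,0.038,0,0,0,0,0],
    [0.014,0.076,0,0,0,0,0],
    [0.021,0.114,0,0,0,0,0],
    [0.028,0.152,0,0,0,0,0],
    [0.035,0.19,0,0,0,0,0],
    [0.04,0.228,0,0,0,0,0],
    [0.04,0.228,-0.03,0,0,0,0],
    [0.04,0.228,-0.06,0,0,0,0],
    [0.04,0.228,-0.06,0,0,0,0],
    [0.04,0.228,-0.06,0,0,0,0],
  ],
)

```text
t: 16.08
position: [0.4968, -0.0901, 0.1101]
tcp_rot: [-3.141, -0.003, -3.016]
wrist_force: [0.4, -0.4, 0.7]
opening: 0.0429
grip_force: 0.0
```

```bash
python3 - <<'E'
from h import *
s=arm.get_image("side"); cv2.imwrite("pics/side3.png",s); crop(s,290,110,410,240,4,"pics/f.png")
X=arm.get_obs()["position"]; print(X, proj("side",X),proj("side",[.4981,-.0906,.072]))
E
```

```text
[ 0.49797791 -0.09044341  0.1113218 ] [327.21107795 196.13629485] [327.01295474 206.64823304]
```

View pics/f.png

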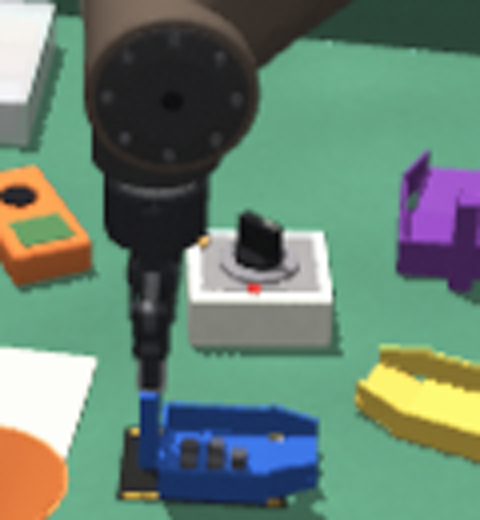

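The gripper is right over the post at (150,400). Descend, grip, lift.

Call:
carry_out(
  steps=[
    [0,0,-0.025,0,0,0,0],
    [0,0,-0.045,0,0,0,0],
    [0,0,-0.053,0,0,0,0],
    [0,0,-0.053,0,0,0,0],
    [0,0,-0.053,0,0,0,-1],
    [0,0,-0.053,0,0,0,-1],
    [0,0,-0.053,0,0,0,-1],
    [0,0,-0.053,0,0,0,-1],
    [0,0,-0.053,0,0,0,-1],
    [0,0,-0.053,0,0,0,-1],
  ],
  grip_force=90,
)

```text
t: 16.97
position: [0.4991, -0.0911, 0.0591]
tcp_rot: [-3.141, 0.003, -3.018]
wrist_force: [-1.2, 0.0, 7.3]
opening: 0.0152
grip_force: 88.0
```

Call:
carry_out(
  steps=[
    [0,0,0.01,0,0,0,-1],
    [0,0,0.03,0,0,0,-1],
    [0,0,0.055,0,0,0,-1],
    [0,0,0.08,0,0,0,-1],
    [0,0,0.105,0,0,0,-1],
    [0,0,0.13,0,0,0,-1],
    [0,0,0.155,0,0,0,-1],
    [0,0,0.175,0,0,0,-1],
    [0,0,0.19,0,0,0,-1],
    [0,0,0.193,0,0,0,-1],
  ],
)

```text
t: 17.8
position: [0.4988, -0.0911, 0.2543]
tcp_rot: [-3.141, 0.006, -3.019]
wrist_force: [0.5, 0.3, -0.8]
opening: 0.0147
grip_force: 87.8
```

Call:
carry_out(
  steps=[
    [0.002,0.008,0,0,0,0.02,-1],
    [0.006,0.022,0,0,0,0.07,-1],
    [0.012,0.042,0,0,0,0.13,-1],
    [0.018,0.064,0,0,0,0.2,-1],
    [0.025,0.086,0,0,0,0.27,-1],
    [0.031,0.108,0,0,0,0.34,-1],
    [0.037,0.13,0,0,0,0.41,-1],
    [0.043,0.152,0,0,0,0.47,-1],
    [0.049,0.172,0,0,0,0.53,-1],
    [0.055,0.19,0,0,0,0.59,-1],
  ],
)

```text
t: 18.63
position: [0.5521, 0.1006, 0.2488]
tcp_rot: [3.14, -0.002, -2.425]
wrist_force: [0.2, 0.0, -1.2]
opening: 0.0144
grip_force: 87.8
```

Call:
carry_out(
  steps=[
    [0.006,0.022,0,0,0,0.07,-1],
    [0.012,0.044,0,0,0,0.14,-1],
    [0.018,0.066,0,0,0,0.21,-1],
    [0.024,0.088,0,0,0,0.28,-1],
    [0.031,0.11,0,0,0,0.35,-1],
    [0.037,0.132,0,0,0,0.41,-1],
    [0.043,0.152,0,0,0,0.47,-1],
    [0.049,0.17,0,0,0,0.53,-1],
    [0.053,0.184,0,0,0,0.57,-1],
    [0.055,0.19,0,0,0,0.59,-1],
  ],
)

```text
t: 19.47
position: [0.6072, 0.2909, 0.248]
tcp_rot: [3.14, -0.002, -1.835]
wrist_force: [-0.1, 0.1, -1.5]
opening: 0.0144
grip_force: 87.8
```

```bash
python3 - <<'E'
from h import *
s=arm.get_image("side"); cv2.imwrite("pics/side4.png",s); crop(s,180,110,380,300,3,"pics/g.png")
o=arm.get_obs();print(o["qpos"].round(3),o["position"].round(4),o["tcp_rot"].round(3))
E
```

```text
[ 7.350e-01  3.590e-01  8.000e-03 -1.000e-03 -1.222e+00 -9.990e-01] [0.6074 0.291  0.2481] [ 3.140e+00 -2.000e-03 -1.835e+00]
```

View pics/g.png

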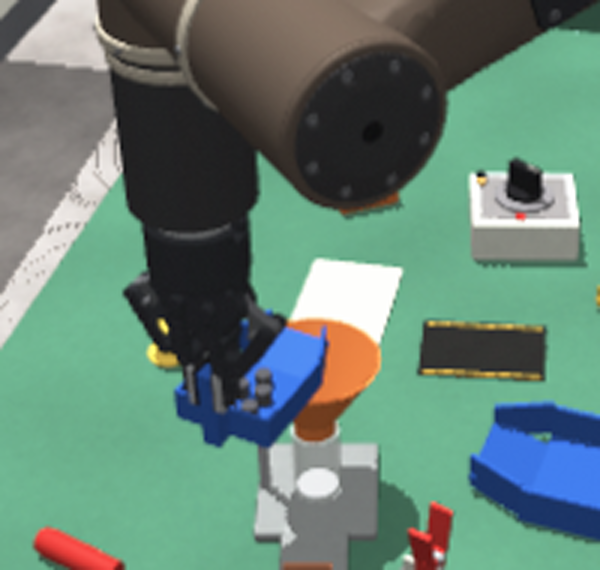

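The scoop, with its slugs inside, is beside the funnel with the spout over its edge. I'll start tilting, 30° first.

Call:
carry_out(
  steps=[
    [-0.001,-0.004,0.005,0.05,-0.014,0,-1],
    [-0.002,-0.008,0.01,0.1,-0.028,0,-1],
    [-0.003,-0.012,0.015,0.16,-0.044,0,-1],
    [-0.005,-0.016,0.02,0.22,-0.061,0,-1],
    [-0.006,-0.02,0.024,0.28,-0.078,0,-1],
    [-0.007,-0.024,0.028,0.34,-0.094,0,-1],
    [-0.008,-0.028,0.032,0.4,-0.111,0,-1],
    [-0.009,-0.032,0.035,0.46,-0.127,0,-1],
    [-0.01,-0.036,0.038,0.505,-0.14,0,-1],
    [-0.01,-0.037,0.038,0.505,-0.14,0,-1],
  ],
)

```text
t: 20.35
position: [0.5969, 0.2497, 0.2883]
tcp_rot: [-3.141, 0.526, -1.842]
wrist_force: [-0.3, 0.3, -1.8]
opening: 0.0146
grip_force: 87.8
```

```bash
python3 - <<'E'
from h import *
from scipy.spatial.transform import Rotation as Ro
o=arm.get_obs();print(o["qpos"].round(3),o["position"].round(4),o["tcp_rot"].round(3))
R=Ro.from_euler("xyz",o["tcp_rot"]).as_matrix();z=R[:,2];x=R[:,0]
print("tool z",z.round(3),"tilt",np.degrees(np.arccos(-z[2])))
# lip: scoop x = -tool x ; scoop z=-tool z
print("lip",o["position"]+(-.129)*(-x)+(-.04)*(-z), "x",-x)
E
```

```text
[ 0.456  0.166 -0.084 -0.461 -1.003 -0.539] [0.5969 0.2497 0.2883] [-3.141  0.526 -1.842]
tool z [ 0.135  0.484 -0.865] tilt 30.160429643025708
lip [0.57235959 0.16163024 0.18894617] x [0.23167842 0.83300441 0.50242289]
```

Call:
carry_out(
  steps=[
    [-0.001,-0.004,0.003,0.034,-0.009,0,-1],
    [-0.002,-0.008,0.006,0.067,-0.019,0,-1],
    [-0.003,-0.011,0.009,0.1,-0.028,0,-1],
    [-0.004,-0.015,0.012,0.134,-0.037,0,-1],
    [-0.005,-0.019,0.014,0.168,-0.046,0,-1],
    [-0.006,-0.023,0.017,0.2,-0.056,0,-1],
    [-0.007,-0.027,0.019,0.235,-0.065,0,-1],
    [-0.008,-0.03,0.021,0.27,-0.074,0,-1],
    [-0.009,-0.034,0.023,0.302,-0.084,0,-1],
    [-0.0105,-0.038,0.0255,0.336,-0.093,0,-1],
  ],
)

```text
t: 21.18
position: [0.5865, 0.2135, 0.3131]
tcp_rot: [3.142, 0.872, -1.84]
wrist_force: [-0.1, -0.7, -2.1]
opening: 0.0146
grip_force: 87.9
```

Call:
carry_out(
  steps=[
    [-0.001,-0.004,0.001,0.03,-0.008,0,-1],
    [-0.002,-0.008,0.002,0.06,-0.017,0,-1],
    [-0.003,-0.012,0.004,0.09,-0.025,0,-1],
    [-0.004,-0.016,0.005,0.12,-0.033,0,-1],
    [-0.005,-0.02,0.006,0.15,-0.042,0,-1],
    [-0.006,-0.024,0.007,0.18,-0.05,0,-1],
    [-0.007,-0.028,0.008,0.21,-0.058,0,-1],
    [-0.008,-0.031,0.009,0.235,-0.065,0,-1],
    [-0.009,-0.033,0.0095,0.252,-0.07,0,-1],
    [-0.009,-0.033,0.0095,0.252,-0.07,0,-1],
  ],
)

```text
t: 22.02
position: [0.5777, 0.1802, 0.3219]
tcp_rot: [3.139, 1.133, -1.843]
wrist_force: [-0.0, -1.0, -1.6]
opening: 0.0145
grip_force: 88.0
```

```bash
cat > st.py <<'E'
from h import *
from scipy.spatial.transform import Rotation as Ro
def st():
    o=arm.get_obs();R=Ro.from_euler("xyz",o["tcp_rot"]).as_matrix();z=R[:,2];x=R[:,0];p=o["position"]
    print("t",o["t"],"q",o["qpos"].round(3),"p",p.round(4),"tilt",np.degrees(np.arccos(-z[2])).round(1),"lip",(p+.129*x+.04*z).round(4),"F",o["wrist_force"].round(1))
E
python3 - <<'E'
from st import *
st()
s=arm.get_image("side"); t=arm.get_image("top"); cv2.imwrite("pics/side5.png",s); cv2.imwrite("pics/top5.png",t)
a=cv2.resize(s[150:310,220:330],None,fx=3.6,fy=3.6,interpolation=cv2.INTER_CUBIC);b=cv2.resize(t[120:280,185:295],None,fx=3.6,fy=3.6,interpolation=cv2.INTER_CUBIC)
cv2.imwrite("pics/i.png",np.hstack([a,b]))
E
```

```text
t 22.0167 q [-0.116  0.202 -0.121 -1.191 -1.302  0.236] p [0.5777 0.1802 0.3219] tilt 64.9 lip [0.5726 0.1625 0.1881] F [-0.  -1.  -1.6]
```

View pics/i.png

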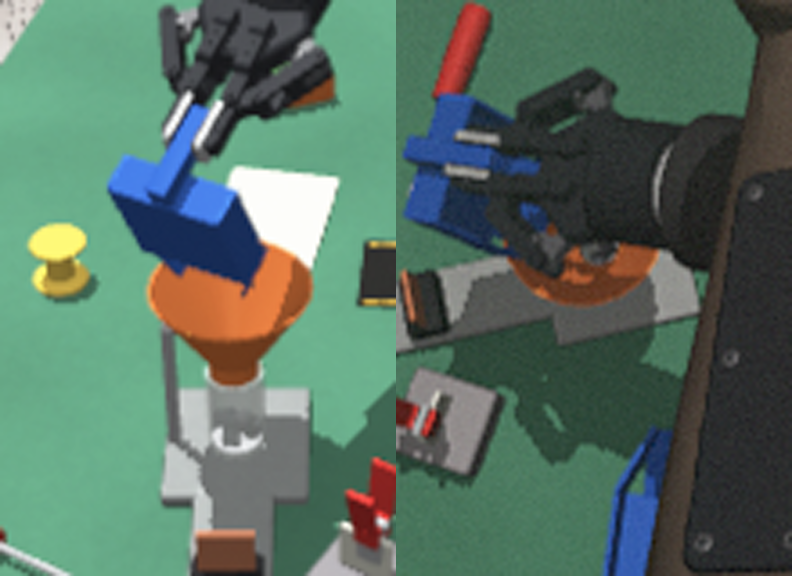

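Call:
carry_out(
  steps=[
    [-0.001,-0.004,0,0.03,-0.008,0,-1],
    [-0.002,-0.008,0,0.06,-0.017,0,-1],
    [-0.003,-0.012,0,0.09,-0.025,0,-1],
    [-0.004,-0.016,0,0.12,-0.033,0,-1],
    [-0.005,-0.02,0,0.15,-0.042,0,-1],
    [-0.006,-0.024,0,0.18,-0.05,0,-1],
    [-0.007,-0.028,0,0.21,-0.058,0,-1],
    [-0.008,-0.031,0,0.235,-0.065,0,-1],
    [-0.0095,-0.034,0,0.252,-0.07,0,-1],
    [-0.0095,-0.034,0,0.252,-0.07,0,-1],
  ],
)

```text
t: 22.95
position: [0.5685, 0.1466, 0.3223]
tcp_rot: [-3.139, 1.396, -1.839]
wrist_force: [0.2, 0.1, -0.5]
opening: 0.0148
grip_force: 88.0
```

Call:
carry_out(
  steps=[
    [0,0,0.012,0,0,0,-1],
    [0,0,-0.003,0,0,0,-1],
    [0,0,0.012,0,0,0,-1],
    [0,0,-0.003,0,0,0,-1],
    [0,0,0.012,0,0,0,-1],
    [0,0,-0.003,0,0,0,-1],
    [0,0,0.012,0,0,0,-1],
    [0,0,0,0,0,0,-1],
    [0,0,0,0,0,0,-1],
    [0,0,0,0,0,0,-1],
  ],
)

```text
t: 23.78
position: [0.5686, 0.1473, 0.3232]
tcp_rot: [-3.131, 1.395, -1.83]
wrist_force: [-0.3, 0.1, -0.3]
opening: 0.0149
grip_force: 88.0
```

```bash
python3 - <<'E'
from st import *
st()
s=arm.get_image("side"); cv2.imwrite("pics/side6.png",s)
F=[.568,.1455]
for z in (.016,.03,.05,.07,.082): print(z,proj("side",F+[z]).round(1))
for n in("side0","side5","side6"):
    g=cv2.imread(f"pics/{n}.png").max(2)[252:280,277:294]
    print(n); print(g[::2].astype(int))
E
```

```text
t 23.7833 q [-0.313  0.322 -0.167 -1.396 -1.526  0.491] p [0.5686 0.1473 0.3232] tilt 79.9 lip [0.5733 0.1635 0.1892] F [-0.3  0.1 -0.3]
0.016 [285.8 269.8]
0.03 [285.6 266. ]
0.05 [285.4 260.6]
0.07 [285.1 255.1]
0.082 [285.  251.7]
side0
[[210 140 111 107 102 104 105 106 105 105 104 104 111 111 130 178 171]
 [208 147 121 123 125 123 121 120 120 121 121 117 116 117 146 200 165]
 [157 161 159 147 133 128 123 123 122 122 127 140 145 157 152 138 149]
 [166 138 132 142 154 151 143 146 139 147 153 148 137 136 139 144 158]
 [171 143 133 135 136 137 138 139 139 140 140 139 139 137 139 144 162]
 [176 144 132 135 137 138 138 139 139 140 139 139 138 137 138 145 164]
 [179 148 131 133 136 138 138 139 138 139 139 139 139 136 138 141 153]
 [183 149 131 133 135 148 190 206 215 214 211 196 167 130 132 132 115]
 [186 149 140 192 226 234 233 233 233 232 232 232 232 229 210 159 115]
 [187 172 214 232 233 234 233 233 233 232 232 232 232 231 229 209 115]
 [190 171 188 233 233 233 233 232 232 233 232 232 232 232 223 167 135]
 [141 116 129 161 201 225 233 233 233 232 232 228 200 168 137 149 135]
 [111 11
[... 1436 characters left out ...]
143 146 148 149 149 150 149 151 150 151 149 148 150 156 175]
 [190 156 142 146 148 149 148 146 151 151 151 150 149 149 150 157 177]
 [194 158 131 127 129 127 124 122 128 138 139 137 137 145 150 152 166]
 [198 159 128 122 124 123 123 125 124 128 129 125 120 120 129 132 125]
 [201 160 133 148 157 119 119 119 118 117 116 115 114 117 118 120 124]
 [202 186 226 240 219 126 125 124 122 140 178 115 115 113 124 154 125]
 [205 185 202 238 207 122 121 121 124 152 224 233 223 224 222 176 124]
 [153 126 140 174 207 211 225 223 220 226 241 238 216 182 140 132 146]
 [119 120 123 130 126 138 145 153 149 147 139 135 129 124 121 119 121]
 [119 120 119 119 120 121 120 122 120 122 122 121 120 119 120 120 120]]
```

Call:
carry_out(
  steps=[
    [0.002,0.009,0,-0.067,0.019,0,-1],
    [0.005,0.018,0.001,-0.135,0.037,0,-1],
    [0.007,0.027,0.001,-0.202,0.056,0,-1],
    [0.01,0.036,0,-0.269,0.074,0,-1],
    [0.012,0.045,-0.001,-0.337,0.093,0,-1],
    [0.015,0.054,-0.004,-0.404,0.112,0,-1],
    [0.017,0.063,-0.007,-0.471,0.13,0,-1],
    [0.019,0.071,-0.011,-0.538,0.149,0,-1],
    [0.022,0.079,-0.015,-0.606,0.167,0,-1],
    [0.024,0.087,-0.02,-0.673,0.186,0,-1],
  ],
)

```text
t: 24.67
position: [0.5932, 0.2348, 0.305]
tcp_rot: [-3.136, 0.696, -1.836]
wrist_force: [-0.0, -0.7, -2.3]
opening: 0.0146
grip_force: 87.9
```

Call:
carry_out(
  steps=[
    [0.002,0.007,-0.004,-0.067,0.019,0,-1],
    [0.004,0.013,-0.008,-0.135,0.037,0,-1],
    [0.006,0.019,-0.013,-0.202,0.056,0,-1],
    [0.007,0.025,-0.018,-0.269,0.074,0,-1],
    [0.009,0.031,-0.023,-0.337,0.093,0,-1],
    [0.011,0.037,-0.029,-0.404,0.112,0,-1],
    [0.012,0.043,-0.035,-0.471,0.13,0,-1],
    [0.014,0.047,-0.041,-0.538,0.149,0,-1],
    [0.015,0.051,-0.047,-0.606,0.167,0,-1],
    [0.0155,0.0545,-0.0525,-0.673,0.186,0,-1],
  ],
)

```text
t: 25.5
position: [0.6081, 0.2893, 0.2512]
tcp_rot: [-3.14, -0.003, -1.838]
wrist_force: [1.0, -0.0, -0.6]
opening: 0.0146
grip_force: 87.9
```

```bash
python3 - <<'E'
from st import *
st()
s=arm.get_image("side"); t=arm.get_image("top"); cv2.imwrite("pics/side7.png",s); cv2.imwrite("pics/top7.png",t)
a=cv2.resize(s[190:290,220:330],None,fx=3.6,fy=5.4,interpolation=cv2.INTER_CUBIC);b=cv2.resize(t[110:260,165:275],None,fx=3.6,fy=3.6,interpolation=cv2.INTER_CUBIC)
cv2.imwrite("pics/j.png",np.hstack([a,b]))
E
```

```text
t 25.5 q [ 0.734  0.356  0.009  0.003 -1.225 -1.003] p [0.6081 0.2893 0.2512] tilt 0.2 lip [0.574  0.1647 0.2116] F [ 1.  -0.  -0.6]
```

View pics/j.png

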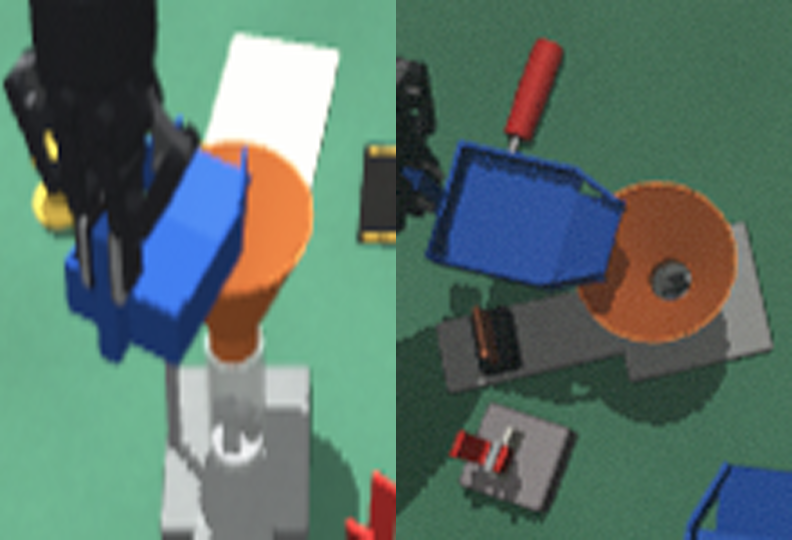

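The scoop and funnel are empty and the slugs are in the tube, at crop (235,430). I'll take the scoop back to its mat.

Call:
carry_out(
  steps=[
    [-0.006,-0.02,0,0,0,-0.06,-1],
    [-0.012,-0.041,0,0,0,-0.13,-1],
    [-0.018,-0.062,0,0,0,-0.2,-1],
    [-0.024,-0.083,0,0,0,-0.27,-1],
    [-0.031,-0.104,0,0,0,-0.34,-1],
    [-0.037,-0.125,0,0,0,-0.41,-1],
    [-0.043,-0.146,0,0,0,-0.47,-1],
    [-0.049,-0.166,0,0,0,-0.53,-1],
    [-0.053,-0.18,0,0,0,-0.57,-1],
    [-0.055,-0.19,0,0,0,-0.59,-1],
  ],
)

```text
t: 26.43
position: [0.5527, 0.0972, 0.2516]
tcp_rot: [-3.141, 0.001, -2.431]
wrist_force: [-0.6, -0.4, -1.2]
opening: 0.0149
grip_force: 88.0
```

Call:
carry_out(
  steps=[
    [-0.006,-0.02,0,0,0,-0.06,-1],
    [-0.012,-0.041,0,0,0,-0.13,-1],
    [-0.018,-0.062,0,0,0,-0.2,-1],
    [-0.024,-0.083,0,0,0,-0.27,-1],
    [-0.031,-0.104,0,0,0,-0.34,-1],
    [-0.037,-0.125,0,0,0,-0.41,-1],
    [-0.043,-0.146,0,0,0,-0.47,-1],
    [-0.049,-0.166,0,0,0,-0.53,-1],
    [-0.053,-0.18,0,0,0,-0.57,-1],
    [-0.0555,-0.1895,0,0,0,-0.59,-1],
  ],
)

```text
t: 27.27
position: [0.4975, -0.0921, 0.2511]
tcp_rot: [-3.141, 0.0, -3.021]
wrist_force: [-0.1, 0.3, -0.7]
opening: 0.0151
grip_force: 87.9
```

Call:
carry_out(
  steps=[
    [0,0,-0.03,0,0,0,-1],
    [0,0,-0.06,0,0,0,-1],
    [0,0,-0.09,0,0,0,-1],
    [0,0,-0.12,0,0,0,-1],
    [0,0,-0.14,0,0,0,-1],
    [0,0,-0.16,0,0,0,-1],
    [0,0,-0.17,0,0,0,-1],
    [0,0,-0.178,0,0,0,-1],
    [0,0,-0.183,0,0,0,-1],
    [0,0,-0.186,0,0,0,-1],
  ],
)

```text
t: 28.1
position: [0.4983, -0.0909, 0.0648]
tcp_rot: [-3.141, -0.0, -3.018]
wrist_force: [0.2, 0.2, -0.6]
opening: 0.015
grip_force: 87.8
```

Call:
carry_out(
  steps=[
    [0,0,-0.002,0,0,0,-1],
    [0,0,-0.004,0,0,0,-1],
    [0,0,-0.005,0,0,0,-1],
    [0,0,-0.005,0,0,0,-1],
    [0,0,-0.005,0,0,0,-0.9],
    [0,0,-0.005,0,0,0,-0.5],
    [0,0,-0.005,0,0,0,0],
    [0,0,-0.005,0,0,0,0],
    [0,0,-0.005,0,0,0,0],
    [0,0,-0.005,0,0,0,0],
  ],
)

```text
t: 28.93
position: [0.4978, -0.091, 0.0599]
tcp_rot: [-3.141, -0.001, -3.018]
wrist_force: [0.8, -0.0, 0.0]
opening: 0.0427
grip_force: 0.0
```

Call:
carry_out(
  steps=[
    [0,0,0.03,0,0,0,0],
    [0,0,0.06,0,0,0,0],
    [0,0,0.09,0,0,0,0],
    [0,-0.02,0.11,0,0,0,0],
    [-0.01,-0.05,0.11,0,0,0,0],
    [-0.02,-0.09,0.11,0,0,0,0],
    [-0.03,-0.13,0.11,0,0,0,0],
    [-0.04,-0.17,0.11,0,0,0,0],
    [-0.05,-0.2,0.11,0,0,0,0],
    [-0.052,-0.225,0.11,0,0,0,0],
  ],
)

```text
t: 29.77
position: [0.444, -0.318, 0.1698]
tcp_rot: [-3.141, -0.001, -3.019]
wrist_force: [0.5, -0.0, -0.1]
opening: 0.0429
grip_force: 0.0
```

```bash
python3 - <<'E'
from st import *
st()
s=arm.get_image("side"); cv2.imwrite("pics/side8.png",s); s0=cv2.imread("pics/side0.png")
for n,i in(("0",s0),("now",s)):
    H=hsv(i); m=((H[...,0]>100)&(H[...,0]<125)&(H[...,1]>120)&(H[...,2]>60)); m[:, :300]=0;m[:200]=0;m[238:]=0;m[:,375:]=0
    y,x=np.nonzero(m);print(n,m.sum(),x.mean(),y.mean(),x.min(),x.max(),y.min(),y.max())
# mark & knob in side view (initial)
H=hsv(s0);rd=((H[...,0]<8)|(H[...,0]>172))&(H[...,1]>130)&(H[...,2]>80);m=np.zeros_like(rd);m[165:200,335:375]=rd[165:200,335:375]
for c,a in blobs(m,2): print("mark side",c,a,onz("side",c,.05),"two",two((393.5,230.8),c))
crop(s0,330,160,380,200,12,"pics/k.png")
E
```

```text
t 29.7667 q [-2.620e-01  2.170e-01 -3.850e-01  1.000e-03 -9.700e-01 -1.187e+00] p [ 0.444  -0.318   0.1698] tilt 0.1 lip [ 0.316  -0.3338  0.1299] F [ 0.5 -0.  -0.1]
0 1009 346.0327056491576 222.09415262636273 325 369 206 235
now 1017 346.3834808259587 222.31465093411995 325 369 207 235
mark side [353.0, 181.5] 6 [ 0.4448652  -0.27635455  0.05      ] two (array([ 0.44445354, -0.27609902,  0.05015187]), np.float64(0.0007610666346988166))
```

View pics/k.png

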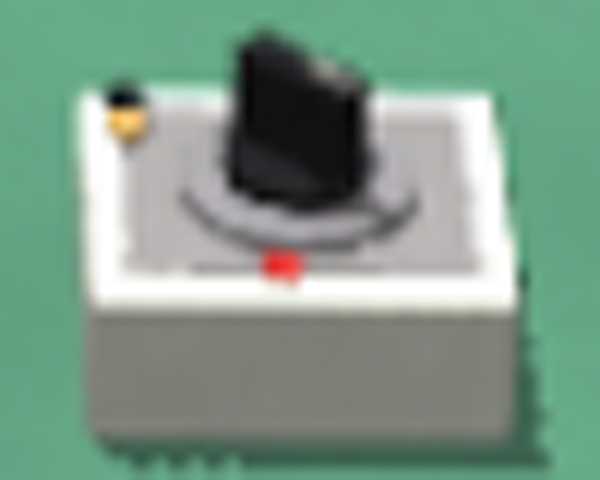

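The scoop is back, and the side view matches its start to within 0.4 px. The mark sits at crop (283,266), and the pointer end of the bar faces right and forward at (335,75).

```bash
python3 - <<'E'
from h import *
A=[onz("top",(300+x/5-.4,150+y/5-.4),.05)[:2] for x,y in[(425,322),(610,282),(660,483),(475,523)]]
B=[onz("side",(330+x/12-.46,160+y/12-.46),.05)[:2] for x,y in[(82,95),(493,95),(515,306),(92,306)]]
M=np.array([.4444,-.2761])
for Q in(A,B):
    Q=np.array(Q);c=Q.mean(0);d=M-c;print(Q.round(4).tolist(),c.round(4),np.linalg.norm(d).round(4),"mark dir",np.arctan2(d[1],d[0]).round(3))
# knob ring centre not needed; bar ends in side view at z=.082 and line
for z in(.08,.084): print(z,[onz("side",(330+x/12-.46,160+y/12-.46),z)[:2].round(4).tolist() for x,y in[(262,38),(360,78),(330,72)]])
for z in(.08,.084): print(z,[onz("top",p,z)[:2].round(4).tolist() for p in[(410.2,229.3),(408.3,234)]])
E
```

```text
[[0.4923, -0.2533], [0.5131, -0.3594], [0.3987, -0.3806], [0.3786, -0.276]] [ 0.4456 -0.3173] 0.0412 mark dir 1.601
[[0.5145, -0.3517], [0.3977, -0.3763], [0.3787, -0.2687], [0.4929, -0.2447]] [ 0.4459 -0.3104] 0.0343 mark dir 1.616
0.08 [[0.4619, -0.3451], [0.4317, -0.3296], [0.4404, -0.331]]
0.084 [[0.4611, -0.3387], [0.431, -0.3232], [0.4397, -0.3246]]
0.08 [[0.4442, -0.3169], [0.4314, -0.311]]
0.084 [[0.4438, -0.316], [0.4311, -0.3101]]
```

Call:
carry_out(
  steps=[
    [0,0,0,0,0,-0.12,0],
    [0,0,0,0,0,-0.24,0],
    [0,0,0,0,0,-0.36,0],
    [0,0,0,0,0,-0.48,0],
    [0,0,0,0,0,-0.57,0],
    [0,0,-0.025,0,0,-0.57,0],
    [0,0,-0.05,0,0,-0.57,0],
    [0,0,-0.075,0,0,-0.57,0],
    [0,0,-0.0895,0,0,-0.57,0],
    [0,0,-0.0895,0,0,-0.57,0],
  ],
  grip_force=40,
)

```text
t: 30.65
position: [0.4476, -0.3174, 0.0809]
tcp_rot: [-3.139, 0.002, 2.698]
wrist_force: [0.6, -2.6, 6.7]
opening: 0.0429
grip_force: 2.7
```

Call:
carry_out(
  steps=[
    [0,0,0,0,0,0,0],
    [0,0,0,0,0,0,-1],
    [0,0,0,0,0,0,-1],
    [0,0,0,0,0,0,-1],
    [0,0,0,0,0,0,-1],
    [0,0,0,0,0,0,-1],
    [0,0,0,0,0,0,-1],
    [0,0,0,0,0,0,-1],
    [0,0,0,0,0,0,-1],
    [0,0,0,0,0,0,-1],
  ],
)

```text
t: 31.48
position: [0.4477, -0.3188, 0.0834]
tcp_rot: [-3.138, 0.005, 2.697]
wrist_force: [-4.9, -12.0, 17.4]
opening: 0.0132
grip_force: 45.5
```

Call:
carry_out(
  steps=[
    [-0.001,-0.002,0.005,0,0,0,-1],
    [-0.001,-0.003,0.005,0,0,-0.12,-1],
    [-0.001,-0.003,0.005,0,0,-0.24,-1],
    [-0.001,-0.003,0.005,0,0,-0.36,-1],
    [-0.001,-0.003,0.005,0,0,-0.48,-1],
    [-0.001,-0.003,0.005,0,0,-0.6,-1],
    [-0.001,-0.003,0.005,0,0,-0.72,-1],
    [-0.001,-0.003,0.005,0,0,-0.84,-1],
    [-0.001,-0.003,0.005,0,0,-0.96,-1],
    [-0.001,-0.003,0.005,0,0,-1.08,-1],
  ],
)

```text
t: 32.32
position: [0.4482, -0.3179, 0.0848]
tcp_rot: [3.137, -0.001, 1.61]
wrist_force: [13.4, 6.3, -12.2]
opening: 0.0132
grip_force: 44.1
```

Call:
carry_out(
  steps=[
    [0,0,0,0,0,-0.01,-1],
    [0,0,0,0,0,-0.01,-1],
    [0,0,0,0,0,-0.01,-1],
    [0,0,0,0,0,-0.01,-1],
    [0,0,0,0,0,-0.01,-1],
    [0,0,0,0,0,-0.01,-1],
    [0,0,0,0,0,-0.01,-1],
    [0,0,0,0,0,-0.01,-1],
    [0,0,0,0,0,-0.01,-1],
    [0,0,0,0,0,-0.01,-1],
  ],
)

```text
t: 33.15
position: [0.4483, -0.3179, 0.0848]
tcp_rot: [3.137, -0.001, 1.606]
wrist_force: [12.8, 6.7, -11.3]
opening: 0.0134
grip_force: 44.2
```

Call:
carry_out(
  steps=[
    [0,0,0,0,0,0,-0.5],
    [0,0,0,0,0,0,0],
    [0,0,0,0,0,0,0.1],
    [0,0,0,0,0,0,0.1],
    [0,0,0.03,0,0,0,0.2],
    [0,0,0.06,0,0,0,0.5],
    [0,0,0.1,0,0,0.12,0.6],
    [0,0.03,0.13,0,0,0.24,0.6],
    [0,0.06,0.15,0,0,0.36,0.6],
    [0,0.1,0.16,0,0,0.48,0.6],
  ],
)

```text
t: 33.98
position: [0.4455, -0.2196, 0.2486]
tcp_rot: [3.139, 0.003, 2.089]
wrist_force: [1.7, 1.1, -0.0]
opening: 0.0682
grip_force: 0.0
```

Call:
carry_out(
  steps=[
    [0.005,0.04,0,0,0,0.12,0.6],
    [0.01,0.08,0,0,0,0.24,0.6],
    [0.015,0.12,0,0,0,0.36,0.6],
    [0.02,0.16,0,0,0,0.48,0.6],
    [0.025,0.2,0,0,0,0.6,0.6],
    [0.03,0.24,0,0,0,0.713,0.6],
    [0.03,0.28,0,0,0,0.713,0.6],
    [0.03,0.3,0,0,0,0.713,0.6],
    [0.03,0.3,0,0,0,0.713,0.6],
    [0.03,0.3,0,0,0,0.713,0.6],
  ],
)

```text
t: 34.82
position: [0.4745, 0.0817, 0.2453]
tcp_rot: [-3.14, -0.001, 2.8]
wrist_force: [1.2, -0.4, 0.2]
opening: 0.0682
grip_force: 0.0
```

```bash
python3 - <<'E'
from st import *
st()
t=arm.get_image("top"); s=arm.get_image("side");cv2.imwrite("pics/top9.png",t);cv2.imwrite("pics/side9.png",s)
t0=cv2.imread("pics/top0.png");s0=cv2.imread("pics/side0.png")
r=lambda im,x,y,w,h,k:cv2.resize(im[y:y+h,x:x+w],None,fx=k,fy=k,interpolation=cv2.INTER_CUBIC)
A=np.hstack([r(t,380,205,50,38,8),r(s0,295,275,50,38,8)]);B=np.hstack([r(t0,173,217,50,37,8),r(s,330,160,50,37,8)])
cv2.imwrite("pics/l.png",np.vstack([A,B])); print(A.shape,B.shape)
E
```

```text
t 34.8167 q [ 0.58   0.04  -0.407 -0.    -1.125 -2.492] p [0.4745 0.0817 0.2453] tilt 0.1 lip [0.3529 0.1249 0.2054] F [ 1.2 -0.4  0.2]
(304, 800, 3) (296, 800, 3)
```

View pics/l.png

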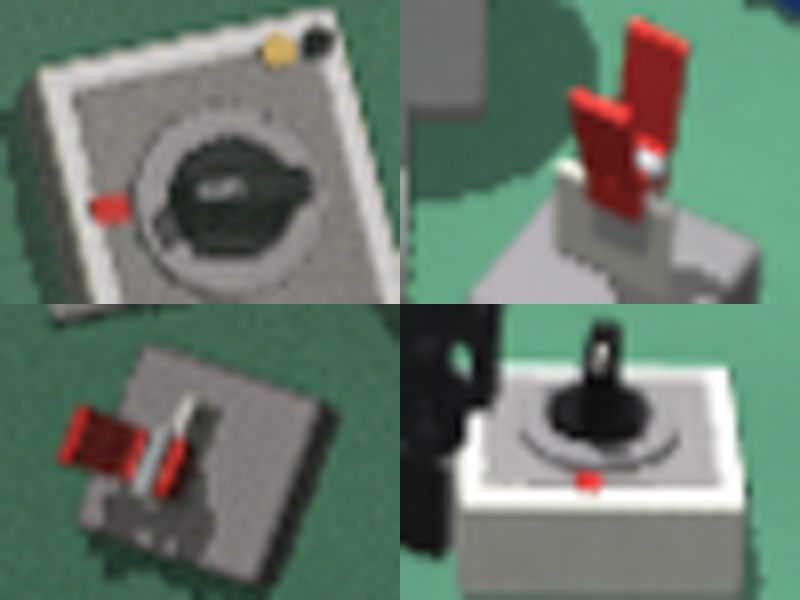

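```bash
python3 - <<'E'
from h import *
T=lambda x,y:(173+x/8-.44,217+(y-304)/8-.44)
S=lambda x,y:(295+(x-400)/8-.44,275+y/8-.44)
for a,b in[((80,408),(575,92)),((62,462),(632,113)),((185,440),(630,20)),((165,500),(688,45))]:
    X,e=two(T(*a),S(*b));print(X.round(4),e.round(4), onz("top",T(*a),.127)[:2].round(4),onz("side",S(*b),.127)[:2].round(4))
# blade ends: white blade top corners in side view (z=.072), copper in side0
print("blade",[onz("side",S(*p),.072)[:2].round(4).tolist() for p in[(562,162),(672,208)]],onz("top",T(190,400),.072)[:2].round(4))
s=cv2.imread("pics/side0.png");H=hsv(s);m=(H[...,0]<18)&(H[...,1]>80)&(H[...,2]>60);w=np.zeros_like(m);w[288:315,268:305]=m[288:315,268:305]
y,x=np.nonzero(w);print("copper side",x.min(),x.max(),y.min(),y.max(),len(x))
for r in range(y.min(),y.max()+1): print(r,x[y==r].min(),x[y==r].max(),end="; ")
for p in[(x.min()-.5,y[x<=x.min()+1].min()-.5),(x.max()+.5,y[x>=x.max()-1].min()-.5)]: print(p,onz("side",p,.072)[:2].round(4))
E
```

```text
[0.451  0.2948 0.1247] 0.0006 [0.4511 0.2941] [0.4503 0.2971]
[0.433  0.3001 0.125 ] 0.001 [0.4333 0.2996] [0.4322 0.302 ]
[0.4406 0.2604 0.1231] 0.0008 [0.4398 0.2593] [0.4402 0.2643]
[0.4212 0.2667 0.1225] 0.0014 [0.4201 0.2654] [0.4212 0.2712]
blade [[0.4592, 0.2737], [0.4225, 0.2855]] [0.4593 0.2726]
copper side 275 290 298 308 170
298 275 290; 299 275 289; 300 275 289; 301 275 289; 302 275 289; 303 275 289; 304 275 290; 305 275 290; 306 275 290; 307 275 290; 308 275 289; (np.float64(274.5), np.float64(297.5)) [0.5538 0.3024]
(np.float64(290.5), np.float64(297.5)) [0.5155 0.2945]
```

The pointer line at (220,187) faces the red mark at (110,208) from the ring centre near (228,201), with about the same slope. Next is the clip.

Call:
carry_out(
  steps=[
    [-0.007,0.038,0,0,0,0.02,0.6],
    [-0.015,0.076,0,0,0,0.02,0.6],
    [-0.022,0.114,0,0,0,0.02,0.6],
    [-0.03,0.152,0,0,0,0.02,0.6],
    [-0.0375,0.199,0,0,0,0.02,0.6],
    [-0.0375,0.199,-0.03,0,0,0.02,0.6],
    [-0.0375,0.199,-0.06,0,0,0.02,0.6],
    [-0.0375,0.199,-0.09,0,0,0.02,0.6],
    [-0.0375,0.199,-0.118,0,0,0.02,0.6],
    [-0.0375,0.199,-0.128,0,0,0.02,0.6],
  ],
  grip_force=30,
)

```text
t: 35.75
position: [0.4362, 0.2771, 0.1137]
tcp_rot: [-3.136, -0.003, 2.816]
wrist_force: [-0.6, -1.0, -1.3]
opening: 0.0684
grip_force: 0.0
```

Call:
carry_out(
  steps=[
    [0,0,0,0,0,0,0.6],
    [0,0,0,0,0,0,0.2],
    [0,0,0,0,0,0,0],
    [0,0,0,0,0,0,-0.2],
    [0,0,0,0,0,0,-1],
    [0,0,0,0,0,0,-1],
    [0,0,0,0,0,0,-1],
    [0,0,0,0,0,0,-1],
    [0,0,0,0,0,0,-1],
    [0,0,0,0,0,0,-1],
  ],
)

```text
t: 36.58
position: [0.4373, 0.28, 0.1173]
tcp_rot: [-3.141, -0.001, 2.818]
wrist_force: [0.3, 0.1, -0.5]
opening: 0.0229
grip_force: 35.6
```

Call:
carry_out(
  steps=[
    [0,0,0.01,0,0,0,-1],
    [0,0,0.03,0,0,0,-1],
    [0,0,0.05,0,0,0,-1],
    [0,0,0.06,0,0,0.09,-1],
    [0.02,0.003,0.06,0,0,0.18,-1],
    [0.04,0.007,0.06,0,0,0.27,-1],
    [0.06,0.01,0.06,0,0,0.36,-1],
    [0.08,0.014,0.06,0,0,0.45,-1],
    [0.097,0.0175,0.06,0,0,0.535,-1],
    [0.097,0.0175,0.06,0,0,0.535,-1],
  ],
)

```text
t: 37.42
position: [0.5369, 0.298, 0.1776]
tcp_rot: [-3.14, 0.0, -2.926]
wrist_force: [0.5, 1.0, -0.8]
opening: 0.0227
grip_force: 35.6
```

Call:
carry_out(
  steps=[
    [0,0,0,0,0,0,-1],
    [0,0,0,0,0,0,-1],
    [0,0,0,0,0,0,-1],
    [0,0,-0.01,0,0,0,-1],
    [0,0,-0.02,0,0,0,-1],
    [0,0,-0.025,0,0,0,-1],
    [0,0,-0.025,0,0,0,-1],
    [0,0,-0.025,0,0,0,-1],
    [0,0,-0.025,0,0,0,-1],
    [0,0,-0.025,0,0,0,-1],
  ],
)

```text
t: 38.25
position: [0.5345, 0.2976, 0.1526]
tcp_rot: [-3.141, -0.0, -2.93]
wrist_force: [-0.7, 0.0, -0.7]
opening: 0.023
grip_force: 35.6
```

```bash
python3 - <<'E'
from st import *
st()
s=arm.get_image("side");t=arm.get_image("top");cv2.imwrite("pics/side10.png",s);cv2.imwrite("pics/top10.png",t)
r=lambda im,x,y,w,h,k:cv2.resize(im[y:y+h,x:x+w],None,fx=k,fy=k,interpolation=cv2.INTER_CUBIC)
cv2.imwrite("pics/m.png",np.hstack([r(s,250,260,60,65,8),r(t,170,180,38,65,8)]))
E
```

```text
t 38.25 q [ 0.827  0.334 -0.262  0.    -0.975 -2.187] p [0.5345 0.2976 0.1526] tilt 0.0 lip [0.4084 0.2705 0.1126] F [-0.7  0.  -0.7]
```

View pics/m.png

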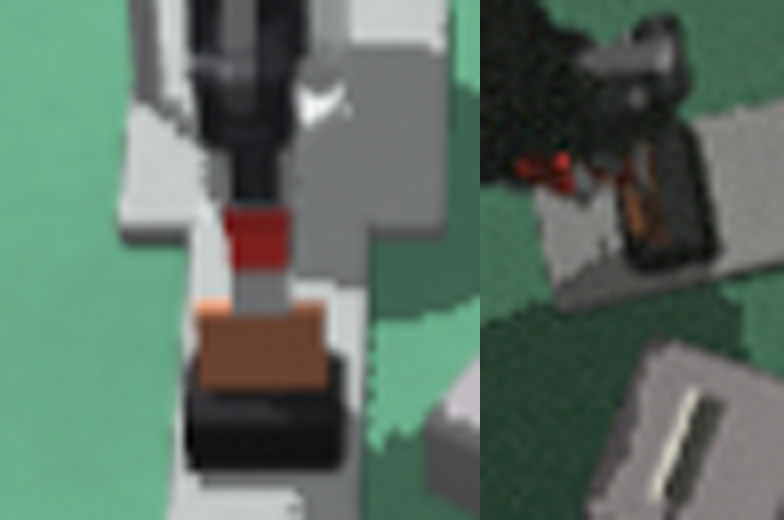

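The clip hangs squeezed above the copper blade, with its jaw tip at crop (262,308) against the blade edge at row 303. I'll lower it in two stages and watch the force.

Call:
carry_out(
  steps=[
    [0,0,-0.004,0,0,0,-1],
    [0,0,-0.008,0,0,0,-1],
    [0,0,-0.012,0,0,0,-1],
    [0,0,-0.016,0,0,0,-1],
    [0,0,-0.02,0,0,0,-1],
    [0,0,-0.022,0,0,0,-1],
    [0,0,-0.022,0,0,0,-1],
    [0,0,-0.022,0,0,0,-1],
    [0,0,-0.022,0,0,0,-1],
    [0,0,-0.022,0,0,0,-1],
  ],
)

```text
t: 39.18
position: [0.5344, 0.2976, 0.1306]
tcp_rot: [-3.141, -0.0, -2.93]
wrist_force: [-0.4, -0.2, -0.5]
opening: 0.0229
grip_force: 35.6
```

```bash
python3 - <<'E'
from st import *
st()
for z in(.0895,.0675): print(z,[proj("side",[.5347-.21*d,.2975+.977*d,z]).round(1).tolist() for d in(.0085,-.0085,.0125)])
s=arm.get_image("side");s1=cv2.imread("pics/side10.png")
print("before col282",[s1[r,282].tolist() for r in range(288,312)]);print("now",[s[r,282].tolist() for r in range(288,312)])
E
```

```text
t 39.1833 q [ 0.827  0.356 -0.286  0.    -0.929 -2.187] p [0.5344 0.2976 0.1306] tilt 0.0 lip [0.4083 0.2705 0.0906] F [-0.4 -0.2 -0.5]
0.0895 [[282.2, 294.7], [282.5, 289.6], [282.1, 295.9]]
0.0675 [[282.5, 301.1], [282.8, 296.0], [282.4, 302.3]]
before col282 [[26, 28, 109], [28, 30, 119], [30, 32, 124], [30, 33, 124], [29, 32, 123], [55, 56, 112], [94, 94, 105], [108, 107, 106], [108, 106, 106], [108, 107, 106], [108, 107, 106], [77, 84, 105], [48, 66, 104], [49, 66, 105], [49, 66, 105], [48, 66, 104], [49, 67, 104], [48, 66, 104], [48, 67, 105], [48, 66, 105], [39, 50, 75], [31, 31, 35], [45, 42, 42], [52, 50, 50]]
now [[37, 35, 33], [35, 33, 32], [36, 34, 33], [32, 31, 29], [39, 39, 70], [34, 35, 101], [26, 28, 109], [28, 30, 114], [30, 32, 122], [30, 31, 124], [29, 31, 123], [30, 32, 129], [88, 87, 116], [107, 106, 105], [107, 105, 105], [107, 106, 105], [107, 106, 105], [82, 88, 104], [54, 70, 104], [49, 66, 105], [39, 49, 74], [31, 31, 36], [44, 41, 42], [50, 47, 46]]
```

Call:
carry_out(
  steps=[
    [0,0,-0.003,0,0,0,-1],
    [0,0,-0.006,0,0,0,-1],
    [0,0,-0.01,0,0,0,-1],
    [0,0,-0.01,0,0,0,-1],
    [0,0,-0.01,0,0,0,-1],
    [0,0,-0.01,0,0,0,-1],
    [0,0,-0.01,0,0,0,-1],
    [0,0,-0.01,0,0,0,-1],
    [0,0,-0.01,0,0,0,-1],
    [0,0,-0.01,0,0,0,-1],
  ],
)

```text
t: 40.07
position: [0.5343, 0.2975, 0.1204]
tcp_rot: [-3.141, -0.0, -2.93]
wrist_force: [0.0, -0.1, -0.2]
opening: 0.0226
grip_force: 35.6
```

```bash
python3 - <<'E'
from st import *
st()
s=arm.get_image("side")
print("now",[s[r,282].tolist() for r in range(290,312)])
E
```

```text
t 40.0667 q [ 0.827  0.367 -0.297  0.    -0.908 -2.187] p [0.5343 0.2975 0.1204] tilt 0.0 lip [0.4082 0.2704 0.0805] F [ 0.  -0.1 -0.2]
now [[34, 32, 30], [33, 29, 29], [36, 33, 32], [37, 35, 34], [34, 31, 30], [39, 39, 70], [34, 35, 101], [26, 28, 109], [27, 30, 114], [30, 31, 121], [31, 32, 124], [30, 32, 123], [41, 42, 119], [90, 89, 109], [107, 105, 105], [106, 105, 105], [106, 105, 105], [106, 105, 105], [76, 75, 74], [38, 37, 36], [41, 40, 39], [44, 42, 42]]
```

Call:
carry_out(
  steps=[
    [0,0,0,0,0,0,-0.4],
    [0,0,0,0,0,0,-0.3],
    [0,0,0,0,0,0,-0.2],
    [0,0,0,0,0,0,-0.1],
    [0,0,0,0,0,0,0],
    [0,0,0,0,0,0,0.2],
    [0,0,0,0,0,0,0.5],
    [0,0,0,0,0,0,0.7],
    [0,0,0,0,0,0,0.7],
    [0,0,0,0,0,0,0.7],
  ],
)

```text
t: 40.95
position: [0.5344, 0.2976, 0.1204]
tcp_rot: [-3.141, -0.0, -2.93]
wrist_force: [0.4, 0.7, 0.6]
opening: 0.0728
grip_force: 0.0
```

Call:
carry_out(
  steps=[
    [0,0,0.03,0,0,0,0.7],
    [0,0,0.06,0,0,0,0.7],
    [0,0,0.09,0,0,0,0.7],
    [0,0,0.12,0,0,0,0.7],
    [0,-0.04,0.14,0,0,0,0.7],
    [0,-0.08,0.14,0,0,0,0.7],
    [0,-0.12,0.14,0,0,0,0.7],
    [0,-0.16,0.14,0,0,0,0.7],
    [0,-0.2,0.14,0,0,0,0.7],
    [0,-0.24,0.14,0,0,0,0.7],
  ],
)

```text
t: 41.78
position: [0.5338, 0.0558, 0.2607]
tcp_rot: [-3.141, 0.0, -2.929]
wrist_force: [-0.5, 0.0, -0.3]
opening: 0.0728
grip_force: 0.0
```

Call:
carry_out(
  steps=[
    [-0.01,-0.04,0,0,0,0,0.7],
    [-0.02,-0.08,0,0,0,0,0.7],
    [-0.03,-0.12,0,0,0,0,0.7],
    [-0.04,-0.16,0,0,0,0,0.7],
    [-0.05,-0.2,0,0,0,0,0.7],
    [-0.06,-0.24,0,0,0,0,0.7],
    [-0.06,-0.28,0,0,0,0,0.7],
    [-0.06,-0.3,0,0,0,0,0.7],
    [-0.06,-0.3,0,0,0,0,0.7],
    [-0.06,-0.3,0,0,0,0,0.7],
  ],
)

```text
t: 42.62
position: [0.4739, -0.2436, 0.26]
tcp_rot: [-3.141, -0.001, -2.933]
wrist_force: [-0.4, 0.5, -0.4]
opening: 0.0722
grip_force: 0.0
```

```bash
python3 - <<'E'
from st import *
st()
s=arm.get_image("side");t=arm.get_image("top");cv2.imwrite("pics/side11.png",s);cv2.imwrite("pics/top11.png",t)
r=lambda im,x,y,w,h,kx,ky:cv2.resize(im[y:y+h,x:x+w],None,fx=kx,fy=ky,interpolation=cv2.INTER_CUBIC)
A=np.hstack([r(s,255,265,50,50,6,6),r(t,165,180,80,50,6,6)]);B=np.hstack([r(s,270,150,130,50*2,390/130,3),r(t,280,160,130,100,3,3)])
cv2.imwrite("pics/z.png",np.vstack([A,B])) ;print(A.shape,B.shape)
E
```

```text
t 42.6167 q [-1.060e-01  1.180e-01 -2.850e-01  1.000e-03 -1.168e+00 -1.256e+00] p [ 0.4739 -0.2436  0.26  ] tilt 0.1 lip [ 0.3476 -0.2703  0.2202] F [-0.4  0.5 -0.4]
(300, 780, 3) (300, 780, 3)
```

View pics/z.png

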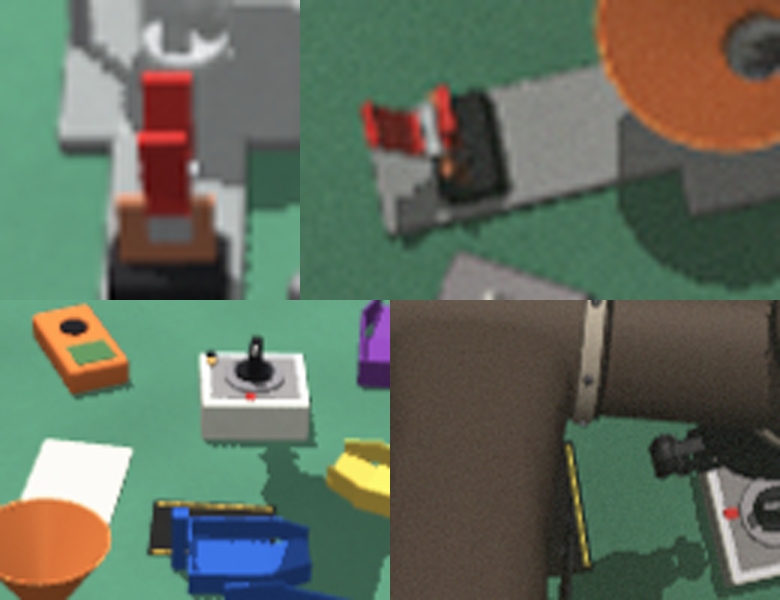

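The clip is on the copper blade. But the scoop has been knocked off its mat: in the side view it has moved in front of it. That was also the 15th picture I viewed, one over the limit of 14, so I'll work from numbers only from here. I'll clear the view and locate the scoop.

Call:
carry_out(
  steps=[
    [-0.017,-0.035,0,0,0,0,0],
    [-0.034,-0.07,0,0,0,0,0],
    [-0.05,-0.105,0,0,0,0,0],
    [-0.067,-0.14,0,0,0,0,0],
    [-0.084,-0.175,0,0,0,0,0],
    [-0.1,-0.21,0,0,0,0,0],
    [-0.117,-0.245,0,0,0,0,0],
    [-0.134,-0.28,0,0,0,0,0],
    [-0.15,-0.315,0,0,0,0,0],
    [-0.16,-0.34,0,0,0,0,0],
  ],
)

```text
t: 43.55
position: [0.3138, -0.5839, 0.2603]
tcp_rot: [-3.141, -0.001, -2.929]
wrist_force: [1.4, 1.0, 0.0]
opening: 0.0427
grip_force: 0.0
```

```bash
python3 - <<'E'
from st import *
st()
t=arm.get_image("top");s=arm.get_image("side");cv2.imwrite("pics/top12.png",t);cv2.imwrite("pics/side12.png",s)
for nm in("top0","top12"):
    i=cv2.imread(f"pics/{nm}.png");H=hsv(i);m=(H[...,0]>100)&(H[...,0]<128)&(H[...,1]>100)&(H[...,2]>45)
    n,l,S,C=cv2.connectedComponentsWithStats(m.astype(np.uint8))
    for k in range(1,n):
        if S[k,4]<30: continue
        print(nm,"blob",C[k].round(1),S[k].tolist())
        if 500<S[k,4]<1800:
            c=max(cv2.findContours((l==k).astype(np.uint8),0,1)[0],key=cv2.contourArea);r=cv2.minAreaRect(c)
            print("  rect",[onz("top",p,.028)[:2].round(4).tolist() for p in cv2.boxPoints(r)],onz("top",r[0],.028)[:2].round(4))
# clip: side jaw columns
print([s[r,282].tolist() for r in range(296,312)])
E
```

```text
t 43.55 q [-7.830e-01  3.330e-01 -3.000e-03  1.000e-03 -1.234e+00 -5.750e-01] p [ 0.3138 -0.5839  0.2603] tilt 0.1 lip [ 0.1877 -0.6111  0.2204] F [1.4 1.  0. ]
top0 blob [329.8 236.5] [313, 209, 34, 53, 1290]
  rect [[0.5069, -0.043], [0.5187, -0.1311], [0.3731, -0.1489], [0.3617, -0.0623]] [ 0.4394 -0.0964]
top0 blob [264.9 273.8] [240, 238, 49, 75, 2655]
top12 blob [310.6 243.4] [293, 217, 35, 52, 1288]
  rect [[0.4841, 0.016], [0.5, -0.0717], [0.3576, -0.0967], [0.3424, -0.0105]] [ 0.4204 -0.0408]
top12 blob [264.9 273.9] [240, 238, 49, 75, 2669]
[[22, 24, 98], [23, 25, 99], [24, 27, 104], [26, 28, 107], [36, 37, 103], [78, 78, 95], [92, 91, 90], [92, 92, 91], [92, 91, 91], [67, 75, 97], [46, 64, 101], [46, 64, 101], [38, 48, 72], [30, 30, 35], [27, 25, 25], [40, 38, 38]]
```

Call:
carry_out(
  steps=[
    [0.009,0.03,0,0,0,-0.04,0],
    [0.018,0.06,0,0,0,-0.04,0],
    [0.027,0.09,0,0,0,-0.04,0],
    [0.036,0.12,0,0,0,-0.04,0],
    [0.045,0.15,0,0,0,-0.04,0],
    [0.054,0.18,0,0,0,-0.04,0],
    [0.063,0.21,0,0,0,-0.04,0],
    [0.072,0.24,0,0,0,-0.04,0],
    [0.081,0.27,0,0,0,-0.04,0],
    [0.09,0.3,0,0,0,-0.04,0],
  ],
)

```text
t: 44.48
position: [0.4048, -0.2796, 0.2607]
tcp_rot: [-3.141, 0.0, -2.968]
wrist_force: [1.8, 0.3, -0.0]
opening: 0.0424
grip_force: 0.0
```

Call:
carry_out(
  steps=[
    [0.009,0.03,0,0,0,0,0],
    [0.018,0.06,0,0,0,0,0],
    [0.027,0.09,0,0,0,0,0],
    [0.036,0.12,0,0,0,0,0],
    [0.045,0.15,-0.02,0,0,0,0],
    [0.054,0.18,-0.04,0,0,0,0],
    [0.063,0.21,-0.06,0,0,0,0],
    [0.072,0.24,-0.08,0,0,0,0],
    [0.0745,0.252,-0.11,0,0,0,0],
    [0.0745,0.252,-0.14,0,0,0,0],
  ],
)

```text
t: 45.32
position: [0.4799, -0.0264, 0.1203]
tcp_rot: [-3.141, 0.003, -2.965]
wrist_force: [0.4, 0.0, -1.0]
opening: 0.0426
grip_force: 0.0
```

```bash
python3 - <<'E'
from st import *
st()
s=arm.get_image("side");H=hsv(s);m=(H[...,0]>100)&(H[...,0]<128)&(H[...,1]>100)&(H[...,2]>45);m[:,345:]=0
print("pred handle top px",proj("side",[.4787,-.0319,.072]),proj("side",[.4787,-.0319,.03]))
for r in range(205,240,2):
    x=np.nonzero(m[r,300:345])[0]+300
    if len(x): print(r,x.min(),x.max(),len(x),end="; ")
E
```

```text
t 45.3167 q [ 3.560e-01  1.690e-01 -5.840e-01  1.000e-03 -8.140e-01 -1.751e+00] p [ 0.4799 -0.0264  0.1203] tilt 0.2 lip [ 0.3531 -0.0491  0.0799] F [ 0.4  0.  -1. ]
pred handle top px [329.74952858 219.06318008] [329.52682044 230.15821742]
219 327 332 6; 221 327 332 6; 223 327 344 18; 225 327 344 18; 227 327 344 18; 229 327 344 18; 231 327 344 18; 233 328 344 16; 235 327 344 18; 237 327 344 18; 239 328 344 17;
```

Call:
carry_out(
  steps=[
    [0,0,0,0,0,0,0],
    [0,0,-0.03,0,0,0,0],
    [0,0,-0.055,0,0,0,0],
    [0,0,-0.063,0,0,0,0],
    [0,0,-0.063,0,0,0,-0.3],
    [0,0,-0.063,0,0,0,-1],
    [0,0,-0.063,0,0,0,-1],
    [0,0,-0.063,0,0,0,-1],
    [0,0,-0.063,0,0,0,-1],
    [0,0,-0.063,0,0,0,-1],
  ],
  grip_force=60,
)

```text
t: 46.2
position: [0.4801, -0.0303, 0.0593]
tcp_rot: [-3.141, 0.003, -2.97]
wrist_force: [-2.0, -1.2, 7.3]
opening: 0.0152
grip_force: 59.1
```

Call:
carry_out(
  steps=[
    [0,0,0.01,0,0,0,-1],
    [0,0,0.03,0,0,0,-1],
    [0,0,0.04,0,0,0,-1],
    [0.006,-0.02,0.04,0,0,-0.02,-1],
    [0.013,-0.04,0.04,0,0,-0.04,-1],
    [0.0194,-0.0587,0.04,0,0,-0.053,-1],
    [0.0194,-0.0587,0.03,0,0,-0.053,-1],
    [0.0194,-0.0587,0.015,0,0,-0.053,-1],
    [0.0194,-0.0587,0.008,0,0,-0.053,-1],
    [0.0194,-0.0587,0.005,0,0,-0.053,-1],
  ],
)

```text
t: 47.03
position: [0.4975, -0.0893, 0.0617]
tcp_rot: [-3.141, -0.002, -3.023]
wrist_force: [-0.8, 0.1, -1.4]
opening: 0.0152
grip_force: 58.7
```

Call:
carry_out(
  steps=[
    [0,0,-0.002,0,0,0,-1],
    [0,0,-0.003,0,0,0,-1],
    [0,0,-0.003,0,0,0,-1],
    [0,0,-0.003,0,0,0,-0.9],
    [0,0,-0.003,0,0,0,-0.5],
    [0,0,-0.003,0,0,0,0],
    [0,0,-0.003,0,0,0,0],
    [0,0,0.03,0,0,0,0],
    [0,0,0.07,0,0,0,0],
    [0,0,0.11,0,0,0,0],
  ],
)

```text
t: 47.87
position: [0.4974, -0.0893, 0.1731]
tcp_rot: [-3.141, -0.003, -3.023]
wrist_force: [1.8, 0.2, -0.7]
opening: 0.0424
grip_force: 0.0
```

Call:
carry_out(
  steps=[
    [0,0,0.03,0,0,0,0],
    [0,0,0.07,0,0,0,0],
    [-0.01,-0.035,0.1,0,0,0,0],
    [-0.02,-0.07,0.1,0,0,0,0],
    [-0.03,-0.105,0.1,0,0,0,0],
    [-0.04,-0.14,0.1,0,0,0,0],
    [-0.05,-0.175,0.1,0,0,0,0],
    [-0.06,-0.21,0.1,0,0,0,0],
    [-0.07,-0.245,0.1,0,0,0,0],
    [-0.08,-0.28,0.1,0,0,0,0],
  ],
)

```text
t: 48.7
position: [0.4174, -0.3708, 0.2725]
tcp_rot: [-3.141, -0.0, -3.023]
wrist_force: [1.1, -0.3, -0.8]
opening: 0.0425
grip_force: 0.0
```

Call:
carry_out(
  steps=[
    [-0.01,-0.035,0,0,0,0,0],
    [-0.02,-0.07,0,0,0,0,0],
    [-0.03,-0.105,0,0,0,0,0],
    [-0.04,-0.14,0,0,0,0,0],
    [-0.05,-0.175,0,0,0,0,0],
    [-0.06,-0.21,0,0,0,0,0],
    [-0.06,-0.22,0,0,0,0,0],
    [-0.06,-0.22,0,0,0,0,0],
    [-0.06,-0.22,0,0,0,0,0],
    [-0.06,-0.22,0,0,0,0,0],
  ],
)

```text
t: 49.53
position: [0.3584, -0.5885, 0.2721]
tcp_rot: [-3.141, -0.001, -3.023]
wrist_force: [-0.3, 0.5, -0.2]
opening: 0.0429
grip_force: 0.0
```

```bash
python3 - <<'E'
from st import *
st()
t=arm.get_image("top");s=arm.get_image("side");cv2.imwrite("pics/top13.png",t);cv2.imwrite("pics/side13.png",s)
for nm in("top0","top13"):
    i=cv2.imread(f"pics/{nm}.png");H=hsv(i);m=(H[...,0]>100)&(H[...,0]<128)&(H[...,1]>100)&(H[...,2]>45)
    for c,a in blobs(m,100): print(nm,c,a)
    g=i.max(2)[210:250,390:425]; 
    rd=((H[...,0]<8)|(H[...,0]>172))&(H[...,1]>130)&(H[...,2]>80);rd[:, :380]=0;rd[:200]=0;rd[262:]=0;rd[:,440:]=0
    print(" mark",blobs(rd,3))
g=t.max(2)[222:236,399:416].astype(int);print(g)
# slug mask in tube, compare to side7-era
for n in("side6","side13"): print(n,(cv2.imread(f"pics/{n}.png").max(2)[262:276,278:293]<135).sum())
s12=cv2.imread("pics/side12.png");print("clip diff",np.abs(s[285:312,270:295].astype(int)-s12[285:312,270:295]).mean())
E
```

```text
t 49.5333 q [-7.410e-01  3.700e-01  7.900e-02  1.000e-03 -1.279e+00 -7.110e-01] p [ 0.3584 -0.5885  0.2721] tilt 0.0 lip [ 0.2303 -0.6038  0.2322] F [-0.3  0.5 -0.2]
top0 [329.76, 236.54] 1290
top0 [264.92, 273.8] 2655
 mark [([393.17, 230.83], 12)]
top13 [328.55, 236.88] 1282
top13 [264.8, 273.77] 2662
 mark [([393.17, 230.83], 12)]
[[115 151 148 150 151 147 121 112  70  73  57  78 100 125 136 148 146]
 [143 153 151 148 123 112  55  58  53  58  54  48  60  70 100 137 150]
 [149 150 146 125  59  45  62  61  60  57  59  55  56  53  53  90 132]
 [149 148 142  82  54  59  54  54  47  51  51  51  55  52  51  58  86]
 [152 145 128  43  53  55  55  49  52  51  52  50  47  54  48  51  47]
 [153 140  82  41  40  53  75  75  77  99  92  72  55  58  58  51  61]
 [151 140  46  34  38  67 113 112 110 132 112  87  54  56  54  58  53]
 [149 139  43  34  38  66 104 104 105  99  74  73  54  51  51  48  49]
 [144 117  40  38  37  37  47  46  47  42  46  47  47  46  44  43  39]
 [114  72  56  42  36  40  38  35  29  44  37  38  38  35  42  38  36]
 [ 75  81  70  40  40  40  34  42  41  40  34  46  43  45  40  42  40]
 [ 76  79  79  52  43  46  42  43  40  39  40  48  38  40  39  42  65]
 [105  74  81  66  43  35  52  49  49  50  50  50  52  48  40  51 104]
 [139  76  88 117  97  54  53  52  55  57  55  59  50  48  59  92 133]]
side6 96
side13 113
clip diff 0.47160493827160493
```

```bash
python3 -c "
from bench import arm
print(arm.sign_off())"
```

```text
the job is handed in; nothing more can be done
None
```

The job is handed in, result not shown: five slugs poured into the tube, scoop back on its mat after being knocked off and re-placed, clip on the copper blade, pointer at the red mark; I viewed 15 pictures against the limit of 14.

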